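# Set, clamp and load the module magazine

## Task

The camera-module magazine is still set too narrow: seat the big T-handle hex key fully in its recessed clamp screw and slacken it by an eighth of a turn, turn the adjustment knob until its pointer lies on the long white index line, tighten the screw again with the key fully seated, and stand the key back upright in its hole in the key block. Then stand every loose camera module from the front of the bench upright in the open lane, one behind the other and face-on to the clear cover, push the whole row under the cover up to the end stop with the wooden push stick, and lay the stick back flat on the bench. Leave the bottle, the tape roll and the parts cups where they are.

Things in the scene. Friction and masses are not known exactly. Their poses are not given: they have to be found in the camera images.
- magazine: Aluminium magazine fixed to the bench, with a straight lane. Origin on the bench under the mouth of the clear cover; z up, +y = feed direction along the lane. Lane bed 12 mm above the bench, y = -125 mm to the end stop (face at y = +101 mm). Fixed side of the lane: inner face at x = -28.5 mm, 8 mm thick. Beyond the lane (+x), beside the cover, stand knob and clamp boss.
- mouth (a point): Mouth of the clear cover, on the lane bed, 12 mm above the bench (magazine axes; x = 0 is the middle of the lane when the knob is at the index). The cover reaches from y = -2 to +106 mm from here, underside 70 mm and top 75 mm above the bench. Before it the lane is open from above; its sides are 18 mm tall there (tops 30 mm above the bench).
- guide_face (a point): Middle of the inner face of the adjustable side guide, 21 mm above the bench, 60 mm before the mouth. The guide (8 mm thick) is the lane's +x side along its whole length; its face is at magazine x = 16.5 mm + 8 mm x knob angle: 28.5 mm at the index, so that the lane is then 57 mm wide.
- knob (a joint): Adjustment knob about the vertical; rad, 0 to 2.0, grows counter-clockwise seen from above. The pointer is on the long white index line at 1.5; it starts between 0.15 and 0.7. It drives the guide and stays where it is left (friction about 0.05 N m); while the clamp screw is tight it is held fast.
- knob_grip (a point): On the knob's axis, 96 mm above the bench: the height to pinch its upright grip bar (40 mm long, 12 mm thick, from 73 to 103 mm above the bench, on a 42 mm disc on the 54 mm square housing). Its x axis points along the bar toward the white pointer end. The cover (top 75 mm) ends 32 mm away on the lane's side.
- clamp_screw (a joint): Recessed clamp screw, vertical axis; rad, 0 to 1.25, grows clockwise seen from above (tightening). Starts tight, at 0.98 to 1.06. Below 0.9 it is slack, turns easily (0.06 N m) and frees guide and knob; tightening, it bites at 0.92 and the torque rises to about 0.2 N m at 1.1; it springs back a little when let go. Tight means above 0.95.
- socket (a point): Centre of the floor of the screw's hexagon socket, 25 mm above the bench; z up, turns with the screw. Socket 15 mm across flats, 11 mm deep, corners at 0, 60, 120 .. degrees from its x axis. Its mouth lies 6 mm below the top of the clamp boss (46 mm wide, top 42 mm above the bench), in a 30 mm counterbore.
- hex_key: Loose T-handle hex key, 0.11 kg. Origin at the centre of its tip, z up the shaft, x along the cross handle. Hexagon shaft 14 mm across flats, last 4 mm tapered to 10.5 mm, corners at 0, 60, 120 .. degrees from x. Cross handle 96 x 16 x 22 mm (x, y, z), centred 105 mm above the tip, over a 16 mm hub. Starts standing in the key block with a little play.
- key_tip (a point): Centre of the hex key's tip (same axes as the key).
- key_block: Grey block fixed to the bench, 56 x 84 x 64 mm (x, y, z); origin under its centre, on the bench. The round hole in the middle of its top, 18 mm wide with a 2.5 mm chamfer, 55 mm deep (floor 9 mm above the bench), holds the T-handle key. Two small angle keys are fixed in it, 30 mm to either side along y, up to 86 mm above the bench.
- push_stick: Loose wooden push stick, 120 mm long, 0.09 kg, flat sole. Origin on the sole at mid-length, z up, x toward the pusher head. Board 40 mm wide, 14 mm thick; head 46 mm wide, 38 mm high, front face at x = +60 mm; upright grip post 24 x 22 mm (x, y) centred at x = -46 mm, top 70 mm above the sole. The fixed jig behind it has a red lever 185 mm high.
- stick_tip (a point): Centre of the front face of the push stick's head, 18 mm above the sole.
- module_a: Loose camera module (may be absent), standing upright: black square housing with a grey face; 56 mm wide along its y, 53 mm high, 24 mm thick along its x (solid body 52 x 52 x 21 mm), 0.046 kg. Origin at the centre of its underside, z up.
- module_b: Loose camera module (may be absent), standing upright: black square housing with a grey face; 56 mm wide along its y, 53 mm high, 24 mm thick along its x (solid body 52 x 52 x 21 mm), 0.046 kg. Origin at the centre of its underside, z up.
- module_c: Loose camera module (may be absent), standing upright: black square housing with a grey face; 56 mm wide along its y, 53 mm high, 24 mm thick along its x (solid body 52 x 52 x 21 mm), 0.046 kg. Origin at the centre of its underside, z up.
- alcohol_bottle: White pump bottle with blue top, 58 x 121 mm, a bystander: leave it where it is.
- kapton_roll: Amber tape roll, 60 x 18 mm, a bystander: leave it where it is.
- cup_lens: Dark parts cup, 56 x 27 mm, a bystander: leave it where it is.
- cup_screws: Blue parts cup, 62 x 31 mm, a bystander: leave it where it is.

How it is judged:
On the way, in this order (a step that is already met when the one before it is completed fails the run):
1. the hex key is fully seated in the socket of the clamp screw while that is still tight (z of key_tip in the frame of socket below 0.003 m and horizontal distance between key_tip and socket below 0.002 m and angle between hex_key's own z axis and vertical below 0.12 rad and value of joint clamp_screw above 0.85 rad), for 0.1 s.
2. the screw is slackened with the key seated in it (z of key_tip in the frame of socket below 0.003 m and horizontal distance between key_tip and socket below 0.002 m and angle between hex_key's own z axis and vertical below 0.12 rad and value of joint clamp_screw below 0.6 rad), for 0.1 s.
3. the knob's pointer is on the index line while the clamp screw is slack (value of joint knob between 1.4 and 1.6 rad and value of joint clamp_screw below 0.7 rad), for 0.2 s.
4. the screw is turned tight again with the key seated in it (z of key_tip in the frame of socket below 0.003 m and horizontal distance between key_tip and socket below 0.002 m and angle between hex_key's own z axis and vertical below 0.12 rad and value of joint clamp_screw above 0.95 rad), for 0.1 s.
5. all modules stand under the cover, pushed in by the stick, whose head is inside the cover (y of module_a in the frame of magazine between 0.035 and 0.105 m and x of module_a in the frame of magazine between -0.02 and 0.02 m and angle between each of module_a, module_b, module_c's own z axis and vertical below 0.25 rad and linear speed of each of module_a, module_b, module_c below 0.02 m/s and y of module_b in the frame of magazine between 0.035 and 0.105 m and x of module_b in the frame of magazine between -0.02 and 0.02 m and y of module_c in the frame of magazine between 0.035 and 0.105 m and x of module_c in the frame of magazine between -0.02 and 0.02 m and y of stick_tip in the frame of magazine above 0 m and x of stick_tip in the frame of magazine between -0.03 and 0.03 m), for 0.1 s.
At the end, for the whole second after the job is handed in: Knob at 1.5 +- 0.1 rad, clamp screw above 0.95 rad; each present module upright (0.25 rad) in the lane, its centre at least 35 mm inside the cover mouth; hex key upright in the block, tip below 20 mm; push stick flat on the bench top; all at rest (y of module_a in the frame of magazine between 0.035 and 0.105 m and x of module_a in the frame of magazine between -0.02 and 0.02 m and angle between each of module_a, module_b, module_c's own z axis and vertical below 0.25 rad and linear speed of each of module_a, module_b, module_c, push_stick, hex_key below 0.02 m/s and y of module_b in the frame of magazine between 0.035 and 0.105 m and x of module_b in the frame of magazine between -0.02 and 0.02 m and y of module_c in the frame of magazine between 0.035 and 0.105 m and x of module_c in the frame of magazine between -0.02 and 0.02 m and value of joint knob between 1.4 and 1.6 rad and value of joint clamp_screw above 0.95 rad and horizontal distance between key_tip and key_block below 0.008 m and height (world z) of key_tip below 0.02 m and angle between hex_key's own z axis and vertical below 0.12 rad and height (world z) of push_stick below 0.006 m and angle between push_stick's own z axis and vertical below 0.05 rad); the robot touches nothing.
It fails at once if the bottle, the tape roll or a parts cup is shifted by more than 40 mm (distance of any of alcohol_bottle, kapton_roll, cup_lens, cup_screws from where it was at the start of the episode above 0.04 m).
Of module_a, module_b, module_c only 2 to 3 are there at a start; the rules pass over those that are not, and their reading is None.
At some moment in a run one of push_stick may be knocked a few centimetres aside while the robot is not near it.
It also fails if it takes over 210 s, if anything falls off the work surface, if the arm or the gripper's body presses on something with over 40 N, if the wrist force passes 120 N, or if a joint passes its speed limit or range.

## Robot

A 6-joint arm with a two-finger parallel gripper is mounted at the origin on a cart in front of the work surface, level with it; the furniture and walls round the work are solid. World frame = base frame: x ahead of the robot, y to its left, z up, the work surface at z = 0. Lengths are in m, angles in rad, forces in N, time in s.
With the tool pointing down it reaches from about 0.3 to 0.825 m from the base axis. Payload 5.4 kg.
Tool frame: the origin (TCP) lies at the very end of the fingers, on their centre line; the grasp point (between the pads) lies 19 mm behind it; z points along the fingers, x is the direction in which the jaws open and shut, and the axes are right-handed (so a half turn about z gives the same grasp; the last joint's range is limited). The gripper opens to 92 mm and grips with 3 to 60 N. Pads are 20 mm wide; open, the fingers measure 128 mm over their backs; the gripper's body (75 mm by 189 mm) begins 69 mm behind the grasp point.
Start: joints at [-1.499, 0.158, 1.597, -0, 1.386, -0.21], TCP at [0.16, -0.552, 0.215] pointing down, gripper open.
Joint ranges: [-2.91, 2.91], [-0.94, 2.29], [0.18, 2.7], [-1.29, 4.43], [0.17, 2.64], [-3, 3]. Speed limits (rad/s): [2.57, 2.57, 3.14, 3.14, 3.14, 3.14].

## Interface

Orientations are given as a rotation vector (axis times angle).
In Python, from workcell import bot gives the robot as it stands. Calls block until the motion is done:
- bot.goto(position, orientation): joint-space move of the TCP to a pose.
- bot.line_to(position, rot=None, max_speed=0.15): straight line of the TCP; rot=None keeps the orientation; max_speed is the mean speed in m/s.
- bot.set_joints(angles): joint-space move.
- bot.set_gripper(opening, newtons=None): opening from 0.0 (shut) to 1.0 (fully open); newtons is the grip in N (None keeps the last); returns when the fingers have stopped.
- bot.hold(seconds).
- bot.inverse_kinematics(position, orientation): joint angles nearest the present ones, or None.
- bot.read_camera(name): name is "scene" or "top"; returns a dict with "pixels" (420x560x3 uint8, blue, green, red), "fx", "fy", "cx", "cy" (pixels), "k1" (the pictures are not rectified: a ray, as slopes to the right and down, at radius r is drawn at 1 + k1 r^2 times it, then the intrinsics apply), "R" (3x3) and "t" (3): a world point X has camera coordinates R X + t. Camera axes: x right, y down, z forward; pixel columns grow to the right and rows downward; lengths in m; the calibration is good to about 2 mm. A picture is of the moment at which its call begins. There is no depth.
A pose or a line that the arm cannot do raises bot.MotionError and nothing moves.
- bot.job_done(): hands the job in, once; it reports no verdict.
Readings, each from a call of its own:
- bot.current_clock(): time.
- bot.current_joints(): joint angles.
- bot.current_joint_vel(): joint speeds.
- bot.current_effort(): joint torques, N m.
- bot.current_ee_pos(): TCP position.
- bot.current_tool_rot(): TCP orientation.
- bot.current_contact_force(): force on the tool from outside, world axes, zero at the start.
- bot.current_ft_torque(): the same for the moment, N m.
- bot.current_opening(): opening from 0.0 (shut) to 1.0 (fully open).
Only numpy, scipy, OpenCV 4.12 (cv2) and the standard library are available. Lean on these libraries where they do the work, as an engineer would, in place of code of your own. Each camera call takes 0.05 s, during which the arm holds its last target.

## Working session

There is one attempt and no reset: what is moved stays moved. The work goes in short steps, each a Python script; the robot and the scene stay as the last script left them, time stands still between calls to the robot, and variables do not carry over. Pictures are saved under pics/ and viewed, and the job is handed in when it is done.

```bash
ls; mkdir -p pics
python3 - <<'E'
from workcell import bot
import cv2
for n in("scene","top"):
    c=bot.read_camera(n); cv2.imwrite(f"pics/{n}0.png",c["pixels"])
    print(n,{k:c[k] for k in c if k!="pixels"})
print(bot.current_clock(),bot.current_tool_rot(),bot.current_opening())
E
```

```text
pics
scene {'fx': 426.9480908884727, 'fy': 426.9480908884727, 'cx': 281.9899967794858, 'cy': 210.57721921177722, 'k1': -0.045829652995947844, 'R': array([[-0.78280567, -0.62190413,  0.02122582],
       [-0.43248553,  0.51922129, -0.73713332],
       [ 0.44740536, -0.586212  , -0.6754139 ]]), 't': array([0.4009153 , 0.30966263, 0.91402162])}
top {'fx': 430.9607424985383, 'fy': 430.9607424985383, 'cx': 283.9648647530191, 'cy': 214.44117064940053, 'k1': 0.03523967118675443, 'R': array([[ 0.00322412, -0.999934  , -0.01102741],
       [-0.99197714, -0.00180446, -0.12640449],
       [ 0.12637625,  0.01134648, -0.99191749]]), 't': array([-0.02206028,  0.56985883,  1.12437338])}
0.1 [-2.51040379e+00  1.88667598e+00  1.74205719e-03] 0.9961909592725178
```

View pics/scene0.png

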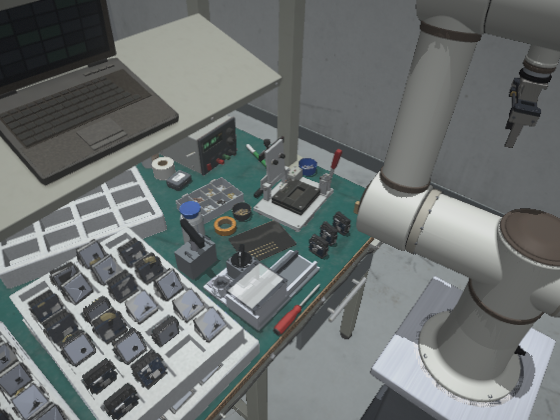

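View pics/top0.png

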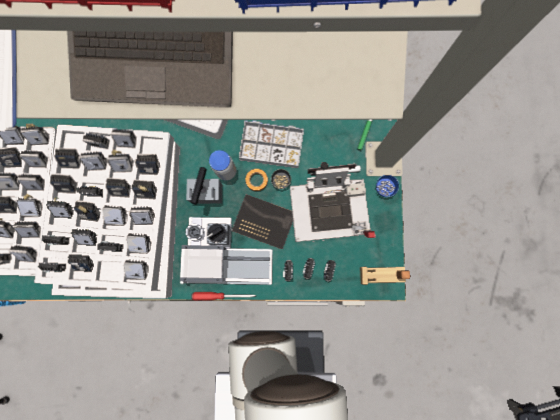

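The scene view shows the magazine in front, with the key in its block behind it. The top view shows the block at (202,190), the magazine at (225,265), three modules at (288..330,270), and the stick at (385,275). I'll enlarge the crops.

```bash
cat > h.py <<'E'
from workcell import bot
import cv2, numpy as np
from scipy.spatial.transform import Rotation as Rn
def ray(c,px):
    u=(px[0]-c["cx"])/c["fx"]; v=(px[1]-c["cy"])/c["fy"]
    rd=np.hypot(u,v); r=rd
    for _ in range(20): r=rd/(1+c["k1"]*r*r)
    s=r/rd if rd>0 else 1
    d=c["R"].T@np.array([u*s,v*s,1]); o=-c["R"].T@c["t"]
    return o,d
def atz(c,px,z):
    o,d=ray(c,px); return o+d*(z-o[2])/d[2]
def proj(c,X):
    p=c["R"]@np.asarray(X,float)+c["t"]; u,v=p[0]/p[2],p[1]/p[2]; f=1+c["k1"]*(u*u+v*v)
    return np.array([c["cx"]+c["fx"]*u*f,c["cy"]+c["fy"]*v*f])
def crop(n,name,x0,y0,w,h,s=None,pts=None,segs=None):
    c=bot.read_camera(n); s=s or min(800/w,600/h)
    M=np.array([[s,0,-x0*s+s/2-.5],[0,s,-y0*s+s/2-.5]])
    im=cv2.warpAffine(c["pixels"],M,(int(w*s),int(h*s)),flags=cv2.INTER_CUBIC)
    for k in range(0,w,10):
        cv2.line(im,(int(k*s),0),(int(k*s),6),(0,255,255),1)
        if k%20==0: cv2.putText(im,str(x0+k),(int(k*s),16),0,.35,(0,255,255),1)
    for k in range(0,h,10):
        cv2.line(im,(0,int(k*s)),(6,int(k*s)),(0,255,255),1)
        if k%20==0: cv2.putText(im,str(y0+k),(8,int(k*s)+4),0,.35,(0,255,255),1)
    q=lambda X:tuple(int(round(a)) for a in (proj(c,X)-[x0,y0])*s)
    for X in (pts or []): cv2.circle(im,q(X),2,(0,0,255),-1)
    for A,B in (segs or []): cv2.line(im,q(A),q(B),(0,0,255),1,cv2.LINE_AA)
    cv2.imwrite(f"pics/{name}.png",im); return c
E
python3 - <<'E'
from h import *
crop("top","t1",170,150,120,90)
crop("top","t1b",170,210,120,90)
crop("top","t2",270,225,160,80)
crop("scene","s1",160,180,200,150)
E
```

```text
(no output)
```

View pics/t1.png

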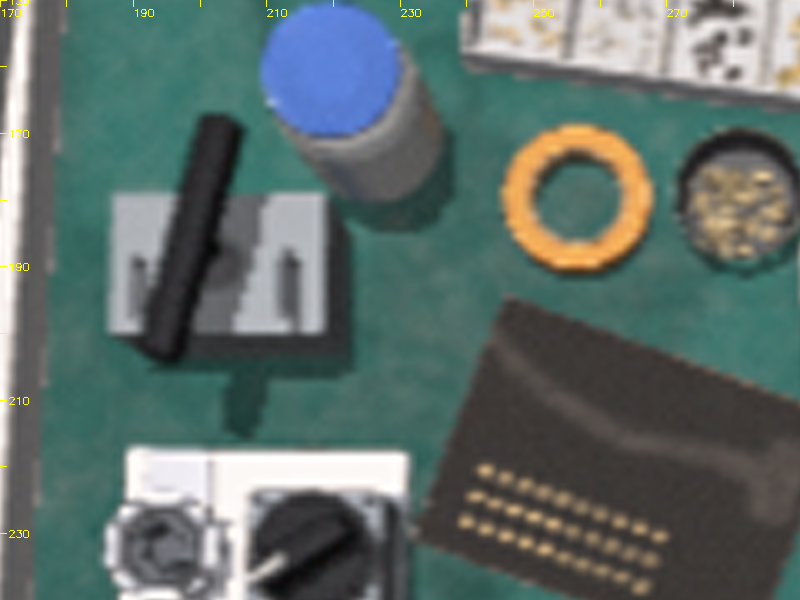

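View pics/t1b.png

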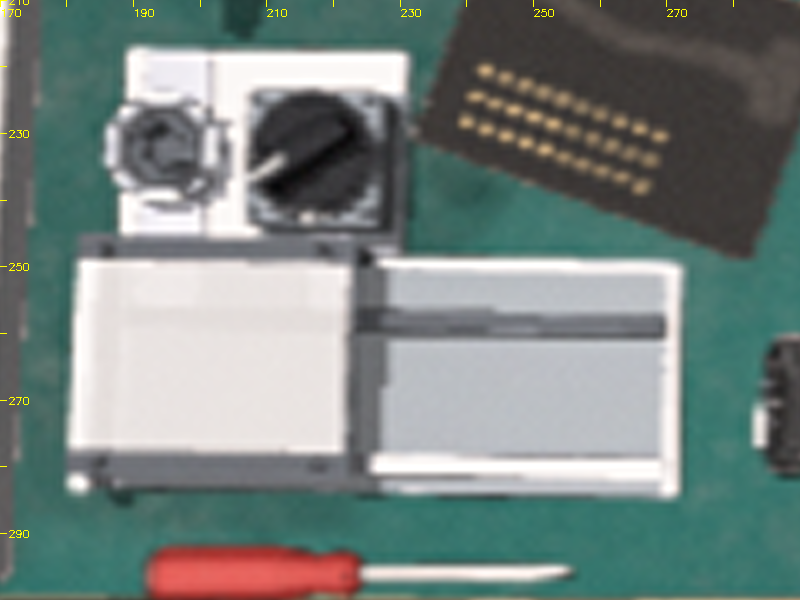

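View pics/t2.png

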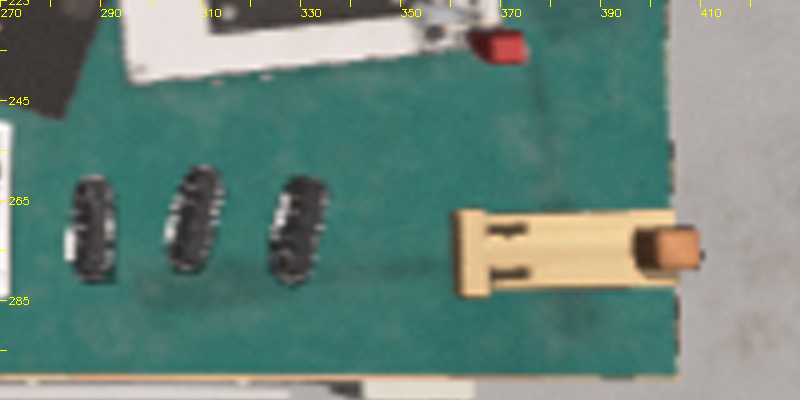

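View pics/s1.png

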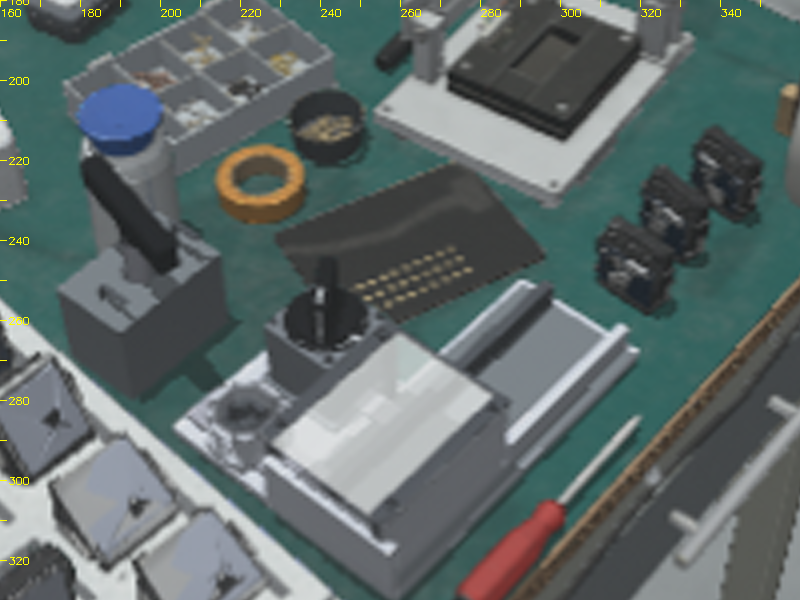

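Run:
```python
from h import *
c=bot.read_camera("top"); s=bot.read_camera("scene")
f=lambda n,p,z,cc=c:print(n,atz(cc,p,z).round(4))
f("railF in front",(269.5,278),.03);f("railF in mouth",(225.5,278),.03)
f("railF front corner outer",(270,281),.03)
f("guide top inner front",(269.5,260.3),.03);f("guide top outer front",(269.5,257),.03);f("guide in near",(228,260.5),.03)
f("cover R top",(222.5,249),.075);f("cover R bot",(222,278),.075)
f("boss",(194.2,233),.042);f("socket mouth",(194.5,232.8),.036)
f("knob disc",(216.5,233),.073);f("bar a",(210,237.3),.103);f("bar b",(223.5,229.3),.103)
f("key a",(203.2,168),.116);f("key b",(194.2,203),.116)
for p in [(187,179),(219,179),(219,200),(186.5,200)]: f("block",p,.064)
f("hole",(203.5,189.5),.064)
f("s boss",(241.5,282),.042,s); f("s socket",(241,283),.036,s);f("s knob disc",(240.5,259.5),.073,s)
f("m1",(288,271),.053);f("m2",(308,269),.053);f("m3",(329,270),.053)
f("stick head a",(361.5,266.5),.038);f("stick head b",(361.5,284.5),.038);f("post",(404.5,274.5),.07)
f("bench right",(403.5,245),0)
```

```text
railF in front [0.4005 0.0173 0.03  ]
railF in mouth [0.4002 0.1343 0.03  ]
railF front corner outer [0.3926 0.0159 0.03  ]
guide top inner front [0.4472 0.0177 0.03  ]
guide top outer front [0.4559 0.0177 0.03  ]
guide in near [0.4464 0.1286 0.03  ]
cover R top [0.4749 0.137  0.075 ]
cover R bot [0.401  0.1367 0.075 ]
boss [0.5188 0.2185 0.042 ]
socket mouth [0.5199 0.219  0.036 ]
knob disc [0.5164 0.1538 0.073 ]
bar a [0.503  0.1649 0.103 ]
bar b [0.5233 0.1313 0.103 ]
key a [0.6783 0.1841 0.116 ]
key b [0.5883 0.2044 0.116 ]
block [0.6608 0.237  0.064 ]
block [0.661 0.152 0.064]
block [0.6045 0.1507 0.064 ]
block [0.6043 0.2365 0.064 ]
hole [0.6326 0.1924 0.064 ]
s boss [0.4848 0.1875 0.042 ]
s socket [0.4871 0.1871 0.036 ]
s knob disc [0.5141 0.1569 0.073 ]
m1 [ 0.4191 -0.0318  0.053 ]
m2 [ 0.4245 -0.084   0.053 ]
m3 [ 0.4221 -0.1386  0.053 ]
stick head a [ 0.4316 -0.2256  0.038 ]
stick head b [ 0.3848 -0.2246  0.038 ]
post [ 0.4117 -0.329   0.07  ]
bench right [ 0.4908 -0.3475  0.    ]
```

```bash
python3 - <<'E'
from h import *
crop("top","k1",200,216,40,30)
crop("top","b1",180,220,28,21)
crop("scene","k2",222,238,40,30)
crop("scene","b2",200,266,40,30)
E
cd pics; python3 -c "
import cv2,numpy as np
a=[cv2.resize(cv2.imread(n+'.png'),(400,300),interpolation=cv2.INTER_AREA) for n in('k1','b1','k2','b2')]
cv2.imwrite('kb.png',np.vstack([np.hstack(a[:2]),np.hstack(a[2:])]))"
```

```text
(no output)
```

View pics/kb.png

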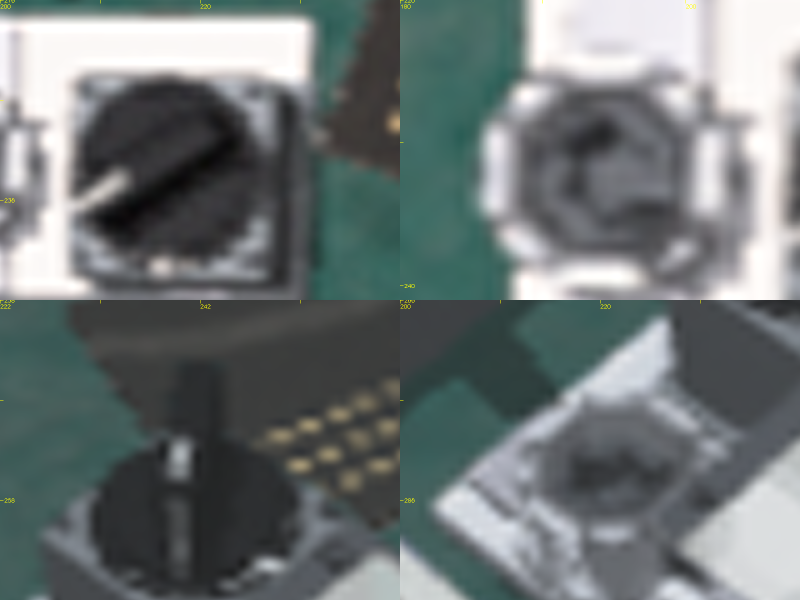

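Run:
```python
from h import *
c=bot.read_camera("top"); s=bot.read_camera("scene")
f=lambda n,p,z,cc=c:print(n,atz(cc,p,z).round(4))
f("t cb",(194.5,232.1),.042)
f("s cb",(221.1,282.5),.042,s)
f("t knob",(217.0,233.1),.073);f("s knob",(241.2,258.8),.073,s)
# averaged sharp view of boss
import cv2,numpy as np
def view(c,ctr,half,n,imgs):
    g=np.linspace(-half,half,n); 
    mx=np.zeros((n,n),np.float32);my=mx.copy()
    for i in range(n):
        for j in range(n):
            p=proj(c,[ctr[0]-g[i],ctr[1]-g[j],ctr[2]]); mx[i,j],my[i,j]=p
    return cv2.remap(imgs,mx,my,cv2.INTER_CUBIC)
def acc(n): return np.mean([bot.read_camera(n)["pixels"].astype(np.float32) for _ in range(1)],0)
o=[]
for n,cc in(("top",c),("scene",s)):
    v=view(cc,[.5195,.219,.036],.03,300,acc(n)); v=np.clip((v-40)*1.5,0,255).astype(np.uint8)
    cv2.circle(v,(150,150),75,(0,0,255),1)
    o.append(v)
o2=[]
for n,cc in(("top",c),("scene",s)):
    v=view(cc,[.6326,.193,.064],.05,300,acc(n)); v=np.clip(v*1.3,0,255).astype(np.uint8); o2.append(v)
cv2.imwrite("pics/rect.png",np.vstack([np.hstack(o),np.hstack(o2)]))
```

```text
t cb [0.5212 0.2177 0.042 ]
s cb [0.5204 0.2187 0.042 ]
t knob [0.5161 0.1525 0.073 ]
s knob [0.5143 0.1543 0.073 ]
```

View pics/rect.png

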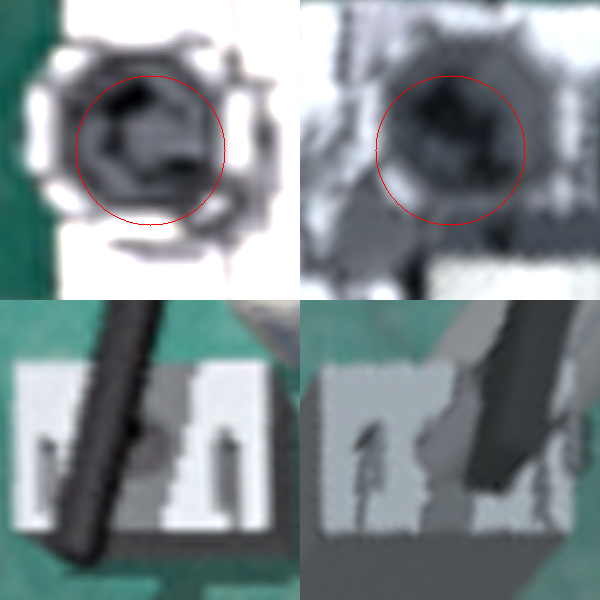

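```bash
cat >> h.py <<'E'
def down(deg):
    a=np.radians(deg); c_,s_=np.cos(a),np.sin(a)
    return Rn.from_matrix(np.array([[c_,s_,0],[s_,-c_,0],[0,0,-1]])).as_rotvec()
def stat():
    print("t",round(bot.current_clock(),2),"p",np.round(bot.current_ee_pos(),4),"F",np.round(bot.current_contact_force(),1),"M",np.round(bot.current_ft_torque(),2),"op",round(bot.current_opening(),3))
E
python3 - <<'E'
from h import *
R=Rn.from_rotvec(bot.current_tool_rot()).as_matrix(); print(R.round(2)[:,0])
for n,p,angs in(("key",[.6316,.1935,.2],(77,-103)),("boss",[.5217,.219,.2],(77,90,130,-103,-90,-50)),("knob",[.515,.1535,.08],(30,60,90,-150,-120,-90)),("m",[.42,-.03,.1],(90,-90,0,180)),("stick",[.41,-.33,.06],(0,90,180,-90))):
    for a in angs:
        q=bot.inverse_kinematics(p,down(a)); print(n,a,None if q is None else np.round(q,2))
E
```

```text
[ 0.28 -0.96 -0.  ]
key 77 [ 0.11  0.39  1.35 -0.    1.4  -1.23]
key -103 [ 0.11  0.39  1.35 -0.    1.4   1.91]
boss 77 [ 0.18  0.15  1.64 -0.    1.36 -1.16]
boss 90 [ 0.18  0.15  1.64 -0.    1.36 -1.39]
boss 130 [ 0.18  0.15  1.64 -0.    1.36 -2.09]
boss -103 [ 0.18  0.15  1.64 -0.    1.36  1.98]
boss -90 [ 0.18  0.15  1.64 -0.    1.36  1.75]
boss -50 [ 0.18  0.15  1.64 -0.    1.36  1.06]
knob 30 [ 0.06  0.21  1.82 -0.    1.11 -0.46]
knob 60 [ 0.06  0.21  1.82  0.    1.11 -0.98]
knob 90 [ 0.06  0.21  1.82 -0.    1.11 -1.51]
knob -150 [ 0.06  0.21  1.82 -0.    1.11  2.68]
knob -120 [ 0.06  0.21  1.82 -0.    1.11  2.16]
knob -90 [ 0.06  0.21  1.82 -0.    1.11  1.64]
m 90 [-0.36 -0.13  2.13 -0.    1.14 -1.93]
m -90 [-0.36 -0.13  2.13 -0.    1.14  1.21]
m 0 [-0.36 -0.13  2.13 -0.    1.14 -0.36]
m 180 [-0.36 -0.13  2.13  0.    1.14  2.78]
stick 0 [-0.91  0.21  1.86 -0.    1.07 -0.91]
stick 90 [-0.91  0.21  1.86 -0.    1.07 -2.48]
stick 180 [-0.91  0.21  1.86  0.    1.07  2.23]
stick -90 [-0.91  0.21  1.86 -0.    1.07  0.66]
```

```bash
python3 - <<'E'
from h import *
bot.set_gripper(0.5,30)
bot.goto([.6316,.1935,.17],down(77.3)); 
bot.line_to([.6316,.1935,.097],max_speed=.12); stat()
crop("scene","g1",140,140,120,90); crop("top","g1t",160,140,100,75)
bot.set_gripper(0,30); stat()
crop("scene","g2",140,140,120,90)
E
cd pics; python3 -c "
import cv2,numpy as np
a=[cv2.resize(cv2.imread(n+'.png'),(400,300),interpolation=cv2.INTER_AREA) for n in('g1','g2','g1t')]
cv2.imwrite('gg.png',np.hstack(a[:2]))"
```

```text
t 5.56 p [0.6322 0.1935 0.0978] F [ 0.6  0.3 -0.1] M [-0.   -0.14  0.05] op 0.497
t 6.22 p [0.6318 0.1937 0.0971] F [ 0.6  1.3 -0.4] M [ 0.25 -0.28 -0.03] op 0.171
```

View pics/gg.png

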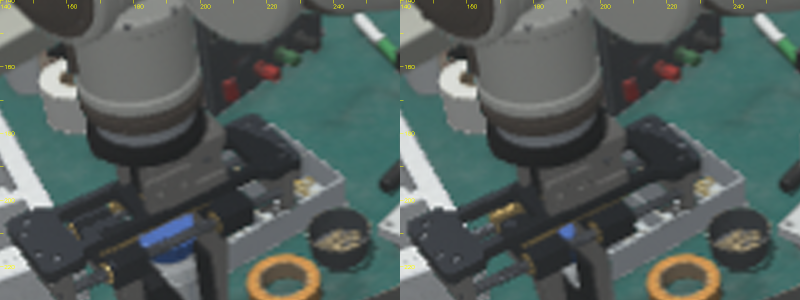

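The jaws closed to 15.7 mm, so the handle is held. Next I lift it and go over the boss.

```bash
python3 - <<'E'
from h import *
bot.set_gripper(0,45)
bot.line_to([.6316,.1935,.2],max_speed=.12); stat()
bot.goto([.5217,.219,.2],down(90)); 
bot.line_to([.5217,.219,.145],max_speed=.12); stat()
c=crop("top","h1t",170,200,60,45); 
bx=[.5217,.219]
s=crop("scene","h1",190,220,80,60,segs=[([.5217,.219,.057],[.5217,.219,.14])],pts=[[.5217,.219,.042],[.5217,.219,.057]])
E
cd pics; python3 -c "
import cv2,numpy as np
a=[cv2.resize(cv2.imread(n+'.png'),(400,300),interpolation=cv2.INTER_AREA) for n in('h1','h1t')]
cv2.imwrite('hh.png',np.hstack(a[:2]))"
```

```text
t 7.49 p [0.6308 0.1933 0.1987] F [-0.1  0.2 -0.9] M [ 0.01 -0.12  0.  ] op 0.168
t 8.62 p [0.5224 0.2189 0.1453] F [ 1.4 -0.3 -0.2] M [ 0.09 -0.09 -0.05] op 0.17
```

View pics/h1.png

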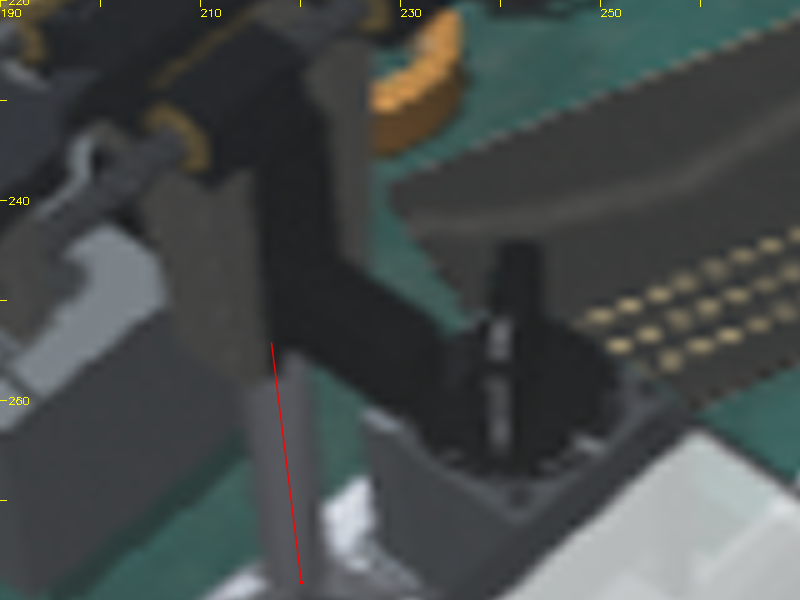

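View pics/h1t.png

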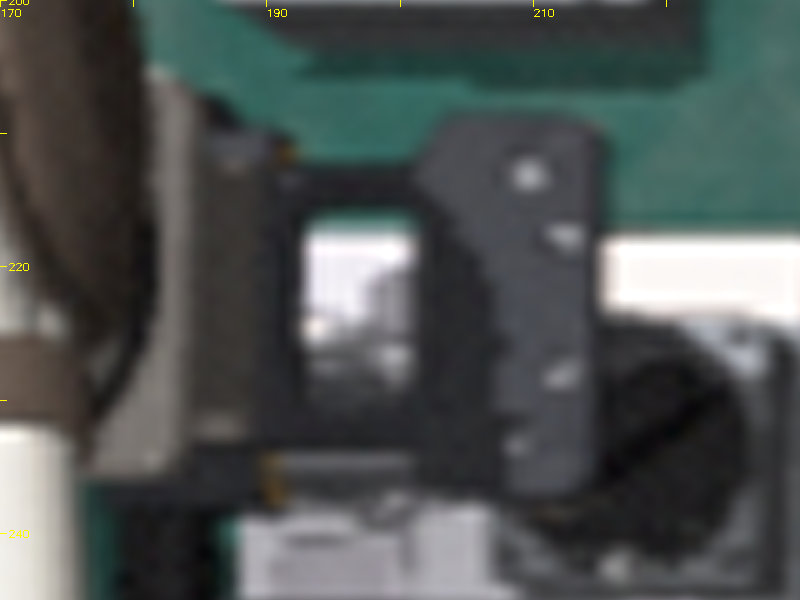

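Run:
```python
from h import *
for z in (.13,.126,.124,.122,.120,.118,.116,.114):
    bot.line_to([.5217,.219,z],max_speed=.03); bot.hold(.1); print(z,end=' ');stat()
    if abs(bot.current_contact_force()[2])>6: break
crop("scene","h2",190,220,80,60)
```

```text
0.13 t 9.47 p [0.5219 0.2191 0.1302] F [-0.8  0.1 -0.5] M [ 0.08 -0.16 -0.07] op 0.172
0.126 t 9.86 p [0.5217 0.219  0.126 ] F [-0.  -0.4 -0.5] M [ 0.04 -0.19 -0.02] op 0.168
0.124 t 10.21 p [0.5217 0.219  0.124 ] F [-0.3 -0.2 -1.6] M [ 0.05 -0.13 -0.02] op 0.171
0.122 t 10.56 p [0.5217 0.219  0.122 ] F [ 0.2 -0.3 -1.4] M [ 0.09 -0.09 -0.  ] op 0.171
0.12 t 10.91 p [0.5216 0.2189 0.1199] F [-0.8 -0.1 -0.8] M [-0.21 -0.02  0.01] op 0.169
0.118 t 11.26 p [0.5214 0.2189 0.1176] F [-1.1 -0.9 -2.8] M [-0.29  0.05  0.02] op 0.169
0.116 t 11.61 p [0.5215 0.2189 0.1157] F [-1.2 -1.6 -2.5] M [-0.48  0.1  -0.02] op 0.172
0.114 t 11.96 p [0.5216 0.2189 0.1139] F [-1.8 -2.3 -1.4] M [-0.6   0.27  0.02] op 0.17
```

View pics/h2.png

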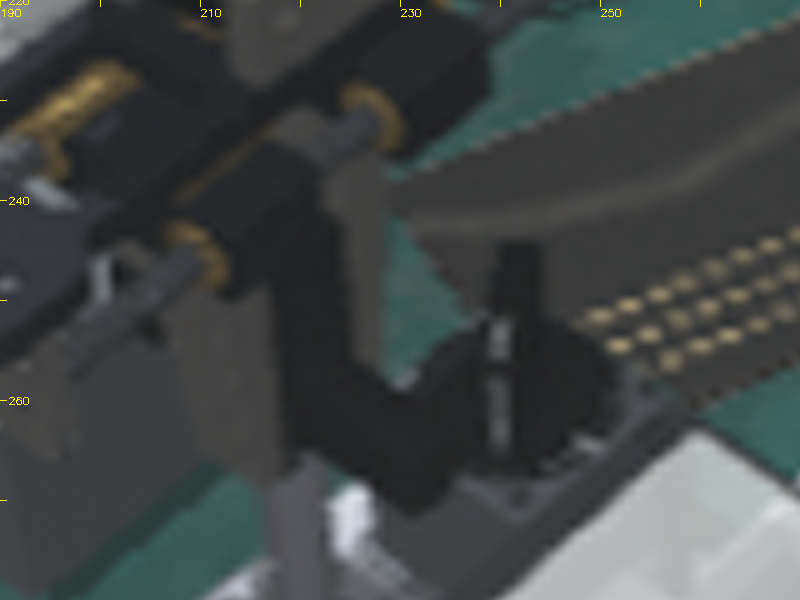

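Run:
```python
from h import *
x,y=.5213,.2184
for z in (.114,.113,.112,.111,.110,.109):
    bot.line_to([x,y,z],max_speed=.03); bot.hold(.1); print(z,end=' ');stat()
    if bot.current_contact_force()[2]>8: break
```

```text
0.114 t 12.36 p [0.5214 0.2186 0.1141] F [-0.9 -0.9 -2.2] M [-0.21  0.07  0.  ] op 0.167
0.113 t 12.71 p [0.5214 0.2185 0.1132] F [-0.7 -1.   0.6] M [-0.09  0.18 -0.03] op 0.171
0.112 t 13.06 p [0.5218 0.2186 0.113 ] F [-1.7 -0.5  6. ] M [-0.09  0.55 -0.04] op 0.173
0.111 t 13.41 p [0.5221 0.2188 0.1129] F [-4.8  0.1  9.6] M [-0.07  0.85 -0.04] op 0.171
```

The key bottomed at TCP z 0.113, which is the expected seated height. Next I slacken it counter-clockwise.

Run:
```python
from h import *
x,y=.5213,.2184
for a in range(90,137,5):
    bot.line_to([x,y,.1125],rot=down(a),max_speed=.05); bot.hold(.05); print(a,end=' ');stat()
R=Rn.from_rotvec(bot.current_tool_rot()).as_matrix(); print(np.degrees(np.arctan2(R[1,0],R[0,0])))
crop("scene","h3",190,220,80,60)
```

```text
90 t 13.71 p [0.5217 0.2186 0.113 ] F [-2.4 -0.9  3.7] M [0.01 0.35 0.  ] op 0.171
95 t 14.01 p [0.5218 0.2184 0.113 ] F [-1.5 -1.1  5.5] M [-0.16  0.25  0.06] op 0.169
100 t 14.31 p [0.5217 0.2183 0.113 ] F [-1.6 -0.5  5.8] M [-0.2   0.33 -0.04] op 0.172
105 t 14.61 p [0.5217 0.2182 0.113 ] F [-2.7 -0.8  5.5] M [-0.27  0.37  0.04] op 0.171
110 t 14.91 p [0.5217 0.2181 0.113 ] F [-1.2 -1.8  4.7] M [-0.35  0.33  0.12] op 0.174
115 t 15.21 p [0.5218 0.218  0.113 ] F [-1.9 -2.2  4.9] M [-0.35  0.3   0.01] op 0.169
120 t 15.51 p [0.5219 0.2179 0.113 ] F [-2.3 -2.   5.5] M [-0.44  0.25  0.08] op 0.167
125 t 15.81 p [0.522  0.2179 0.113 ] F [-1.3 -2.1  5.7] M [-0.53  0.16  0.05] op 0.168
130 t 16.11 p [0.522  0.2179 0.113 ] F [-1.  -2.5  5. ] M [-0.62  0.09  0.05] op 0.171
135 t 16.41 p [0.5221 0.2178 0.113 ] F [-0.6 -2.7  4.9] M [-0.7  -0.01  0.04] op 0.17
134.6922235593837
```

View pics/h3.png

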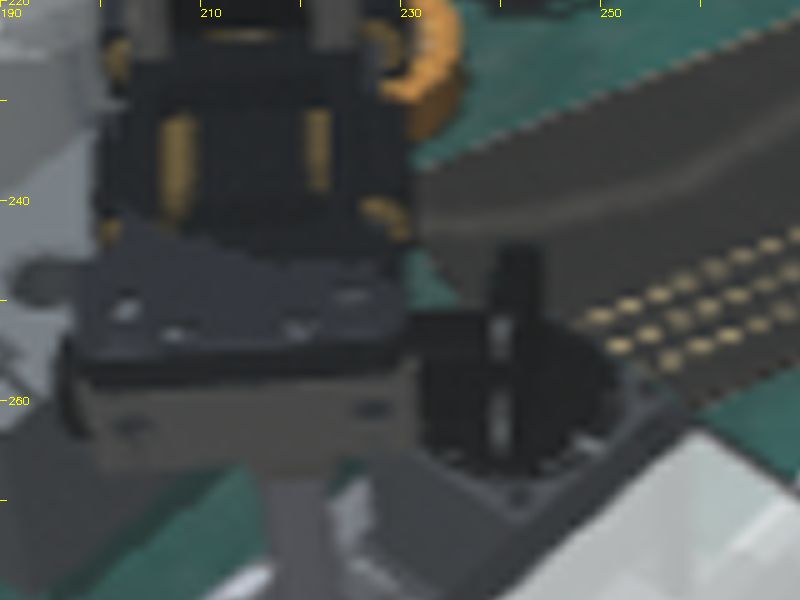

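Run:
```python
from h import *
bot.line_to([.5213,.2184,.113],rot=down(123),max_speed=.05); bot.hold(.2); stat()
bot.set_gripper(0.36); stat()
bot.line_to([.5215,.2184,.19],max_speed=.1)
bot.goto([.515,.1535,.19],down(30)); stat()
crop("top","k3",180,210,60,45); crop("scene","k3s",200,230,60,45)
```

```text
t 17.02 p [0.5217 0.2181 0.113 ] F [ 1.3 -3.7  3.2] M [-0.85 -0.36 -0.05] op 0.171
t 17.47 p [0.521  0.2186 0.1127] F [-0.7  0.4 -0.5] M [ 0.15 -0.1  -0.03] op 0.363
t 19.73 p [0.5149 0.1536 0.1897] F [ 0.4  0.  -0. ] M [-0.   -0.14  0.04] op 0.358
```

View pics/k3.png

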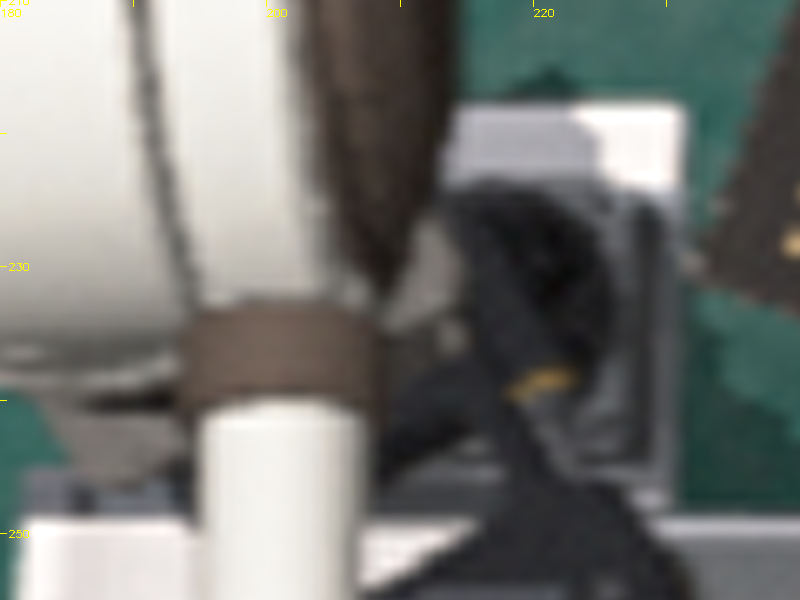

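View pics/k3s.png

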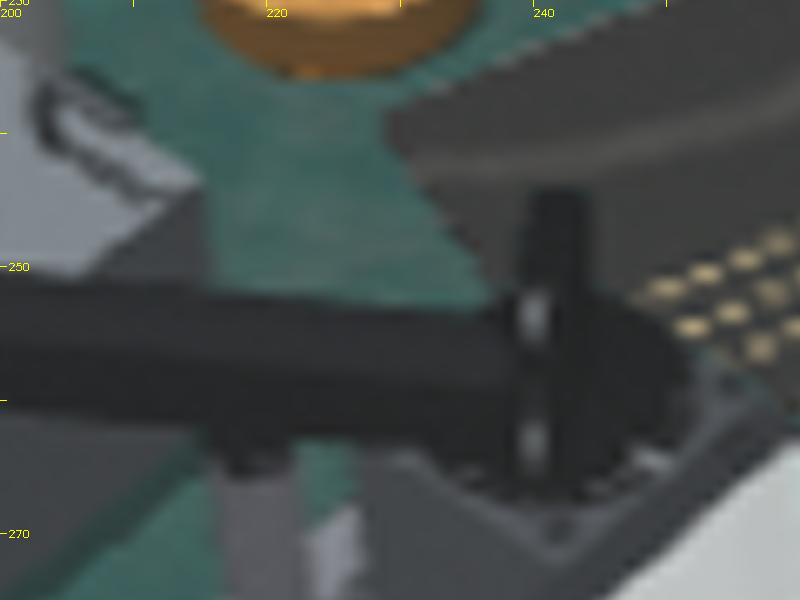

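Run:
```python
from h import *
s=bot.read_camera("scene")
a=atz(s,(241.85,244.6),.103);b=atz(s,(240.1,252.0),.103);print(a,b,(a+b)/2,np.degrees(np.arctan2(*(b-a)[[1,0]])),np.hypot(*(b-a)[:2]))
c=bot.read_camera("top")
```

```text
[0.52400422 0.1394456  0.103     ] [0.51145993 0.15913148 0.103     ] [0.51773208 0.14928854 0.103     ] 122.50620559338525 0.023342950861108484
```

Run:
```python
from h import *
x,y=.5155,.1530
bot.goto([x,y,.14],down(31)); bot.line_to([x,y,.080],max_speed=.08); bot.hold(.1); stat()
bot.set_gripper(0,15); bot.hold(.2); stat()
R=Rn.from_rotvec(bot.current_tool_rot()).as_matrix(); print(np.degrees(np.arctan2(R[1,0],R[0,0])))
crop("scene","k4s",200,230,60,45)
```

```text
t 21.25 p [0.5161 0.153  0.0807] F [-0.  -0.4 -0. ] M [ 0.02 -0.2   0.02] op 0.358
t 21.91 p [0.5172 0.1537 0.0804] F [ 6.5  2.4 -3.8] M [ 0.52 -1.02 -0.02] op 0.13
30.977045007743413
```

View pics/k4s.png

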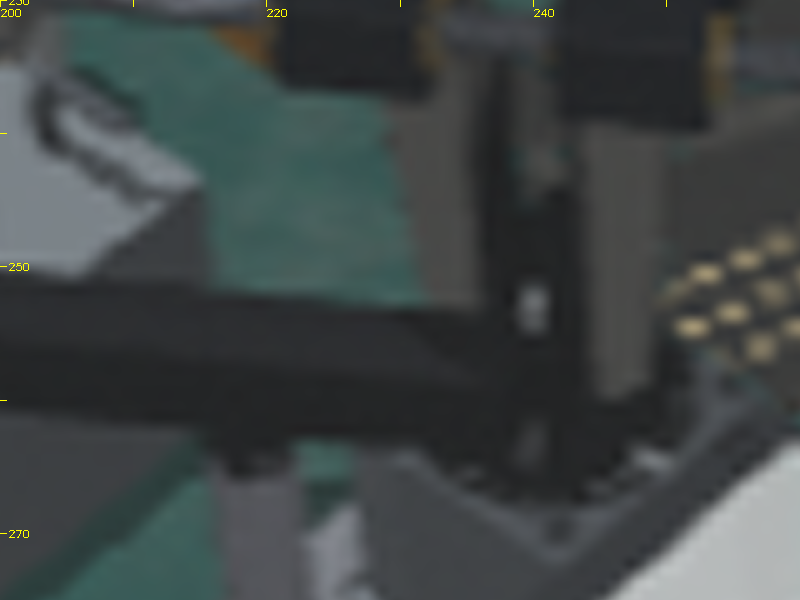

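Run:
```python
from h import *
x,y=.5175,.1540
for a in list(range(35,91,5))+[91]:
    bot.line_to([x,y,.080],rot=down(a),max_speed=.05); bot.hold(.05)
    F=bot.current_contact_force(); x+=F[0]*.00012; y+=F[1]*.00012   # F on tool pushes to true centre
    if a%10==0: print(a,end=' ');stat()
R=Rn.from_rotvec(bot.current_tool_rot()).as_matrix(); print(np.degrees(np.arctan2(R[1,0],R[0,0])))
bot.set_gripper(.28); bot.line_to([x,y,.2],max_speed=.12)
bot.goto([.42,-.03,.2],down(90))
crop("top","k5",180,210,60,45); crop("scene","k5s",200,230,60,45); crop("top","k5w",170,210,120,90); stat()
```

```text
40 t 22.56 p [0.5174 0.1538 0.0804] F [-2.5 -0.4  6. ] M [-0.08  0.41  0.08] op 0.127
50 t 23.16 p [0.5174 0.1539 0.0804] F [0.9 0.9 4.7] M [ 0.05 -0.15  0.04] op 0.13
60 t 23.76 p [0.5175 0.1539 0.0804] F [ 1.2 -0.   4.7] M [ 0.01 -0.21  0.  ] op 0.129
70 t 24.36 p [0.5175 0.154  0.0804] F [ 0.  -0.1  5.6] M [ 0.13 -0.17  0.04] op 0.132
80 t 24.96 p [0.5175 0.1541 0.0804] F [-1.2  0.8  5.2] M [ 0.09 -0.16 -0.  ] op 0.128
90 t 25.56 p [0.5175 0.1541 0.0804] F [0.4 0.6 5.4] M [ 0.1  -0.09  0.09] op 0.13
90.72400446302221
t 28.4 p [ 0.4206 -0.0292  0.2   ] F [ 0.3 -0.4  0.6] M [ 0.06 -0.19  0.03] op 0.279
```

View pics/k5.png

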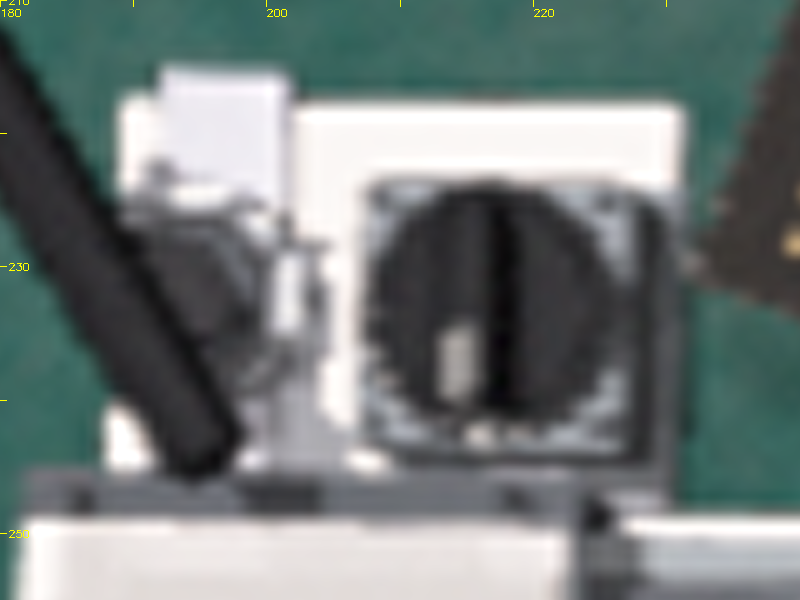

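View pics/k5s.png

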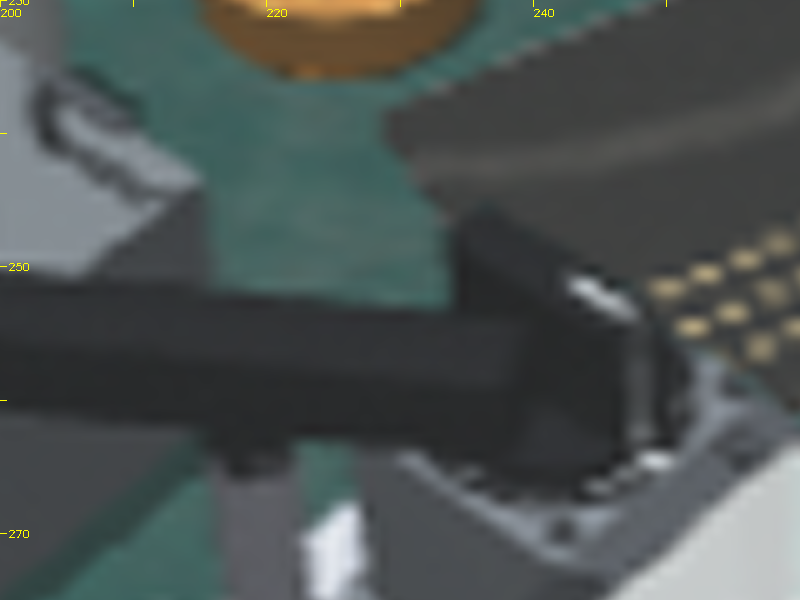

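View pics/k5w.png

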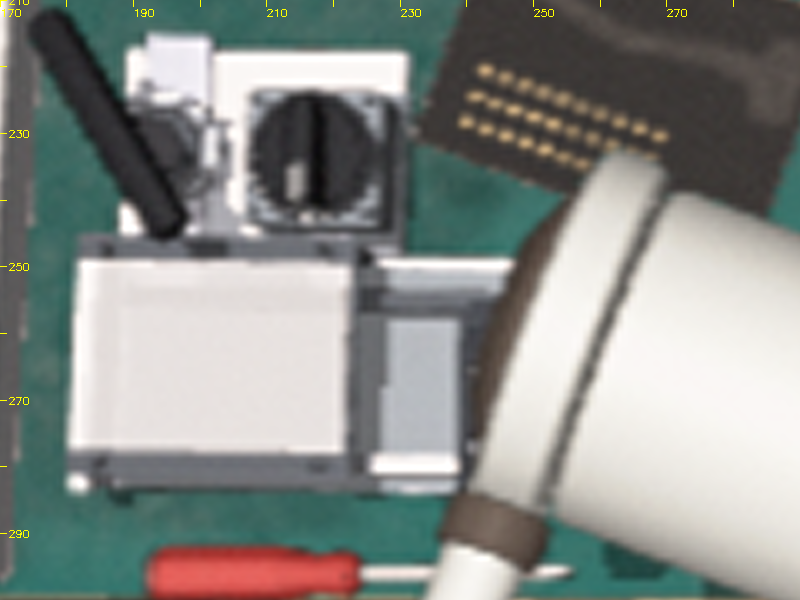

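Run:
```python
from h import *
c=bot.read_camera("top");s=bot.read_camera("scene")
for z in(.06,.066,.07): print(z,atz(c,(216.1,242.5),z),atz(s,(249.1,264.4),z))
print("ptr",atz(c,(214.4,234.2),.103),atz(c,(214.4,240),.103),"scene",atz(s,(243,250.5),.103),atz(s,(247,253.2),.103))
print("axis px",proj(c,[.5175,.1541,.103]),proj(s,[.5175,.1541,.103]))
print("guide inner",atz(c,(240-10,257.3),.03),atz(c,(237,257.3),.03))
```

```text
0.06 [0.49252016 0.15646305 0.06      ] [0.49615386 0.14731009 0.06      ]
0.066 [0.49215148 0.15545024 0.066     ] [0.4926228  0.15099341 0.066     ]
0.07 [0.49190569 0.15477504 0.07      ] [0.49026876 0.15344895 0.07      ]
ptr [0.51080257 0.15399176 0.103     ] [0.49616385 0.15363687 0.103     ] scene [0.50945542 0.15145806 0.103     ] [0.49680362 0.15178009 0.103     ]
axis px [214.42113978 231.55329831] [239.64640118 249.50290309]
guide inner [0.45488136 0.12339526 0.03      ] [0.45492079 0.10466908 0.03      ]
```

```bash
python3 - <<'E'
from h import *
bot.goto([.40,-.2,.25],down(90))
crop("top","k6",205,222,24,24,25); crop("scene","k6s",232,242,32,32,18); crop("top","k6w",220,240,60,45)
E
cd pics; python3 -c "
import cv2,numpy as np
a=[cv2.resize(cv2.imread(n+'.png'),(400,400),interpolation=cv2.INTER_AREA) for n in('k6','k6s')]
cv2.imwrite('kk6.png',np.hstack(a))"
```

```text
(no output)
```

View pics/kk6.png

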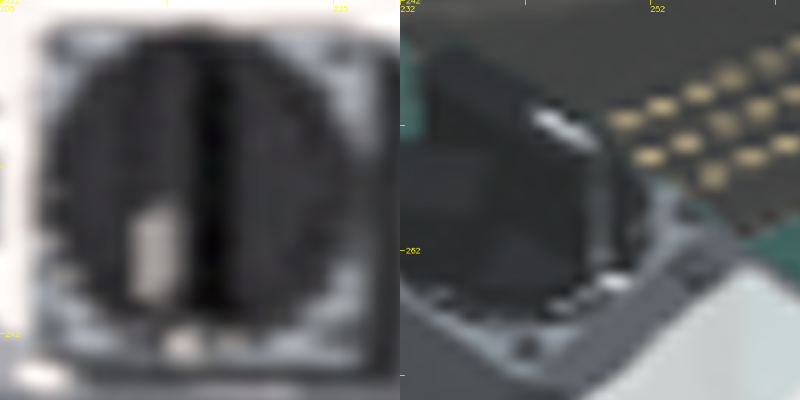

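View pics/k6w.png

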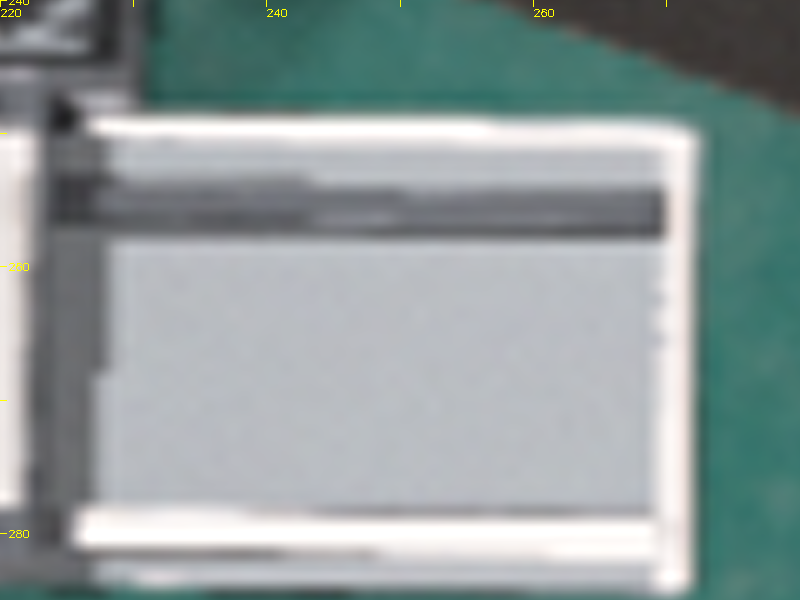

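The pointer now lies at 180° over the white mark at top pixel (216,242.5), and the guide has moved out to row 258. Next I re-grip the key and tighten.

Run:
```python
from h import *
def mz(n=6):
    v=[]
    for _ in range(n): v.append(bot.current_ft_torque()[2]); bot.hold(.02)
    return np.mean(v)
bot.set_gripper(.38)
bot.goto([.5213,.2184,.19],down(123)); bot.line_to([.5213,.2184,.113],max_speed=.1); bot.hold(.1); stat()
bot.set_gripper(0,45); bot.hold(.1); stat()
bot.line_to([.5217,.2184,.1115],max_speed=.05); bot.hold(.1); stat()
x,y=.5216,.2184
for a in list(range(120,85,-5)):
    bot.line_to([x,y,.1115],rot=down(a),max_speed=.05); print(a,round(mz(),3),end=' ');stat()
```

```text
t 32.37 p [0.5221 0.2185 0.114 ] F [0.5 0.5 0.2] M [ 0.06 -0.1   0.02] op 0.379
t 32.89 p [0.5216 0.2184 0.1133] F [-0.3  0.3  1.3] M [ 0.03 -0.13 -0.02] op 0.171
t 33.24 p [0.5221 0.2186 0.1132] F [-3.2 -0.7 10. ] M [-0.17  0.7  -0.01] op 0.169
120 0.016 t 33.59 p [0.5222 0.2186 0.1132] F [-2.6 -1.2  9.2] M [-0.05  0.64  0.01] op 0.169
115 -0.015 t 33.94 p [0.5223 0.2187 0.1132] F [-2.2 -0.5  8.6] M [ 0.05  0.51 -0.01] op 0.171
110 -0.015 t 34.29 p [0.5222 0.2188 0.1132] F [-2.5 -0.1  8.4] M [0.06 0.46 0.02] op 0.169
105 -0.004 t 34.64 p [0.5221 0.2189 0.1132] F [-2.9  0.7  9.3] M [0.14 0.6  0.02] op 0.168
100 0.004 t 34.99 p [0.522  0.2189 0.1132] F [-3.5 -0.6 10.2] M [0.1  0.61 0.02] op 0.173
95 -0.077 t 35.34 p [0.522  0.219  0.1132] F [-3.2  0.4  8.6] M [ 0.21  0.69 -0.07] op 0.174
90 -0.065 t 35.69 p [0.522  0.2191 0.1132] F [-2.3  0.7  9. ] M [ 0.28  0.68 -0.01] op 0.167
```

Run:
```python
from h import *
def mz(n=25):
    v=[]
    for _ in range(n): v.append(bot.current_ft_torque()[2]); bot.hold(.01)
    return np.mean(v)
x,y=.5217,.2184
print("e6",bot.current_effort()[5])
for a in (88,85,82,79,76):
    bot.line_to([x,y,.1115],rot=down(a),max_speed=.05); m=mz()
    R=Rn.from_rotvec(bot.current_tool_rot()).as_matrix()
    print(a,round(m,3),round(np.degrees(np.arctan2(R[1,0],R[0,0])),2),"e6",round(bot.current_effort()[5],3),end=' ');stat()
```

```text
e6 -0.05066379904747009
88 -0.016 88.0 e6 -0.016 t 36.15 p [0.5221 0.2191 0.1132] F [-3.2  0.8  9.4] M [0.3  0.73 0.04] op 0.166
85 -0.058 84.99 e6 -0.059 t 36.61 p [0.5221 0.2191 0.1132] F [-4.1  0.8  9.7] M [ 0.3   0.68 -0.06] op 0.171
82 -0.062 81.99 e6 -0.059 t 37.07 p [0.5221 0.2192 0.1132] F [-3.   0.4  9.3] M [ 0.36  0.61 -0.1 ] op 0.171
79 -0.062 78.99 e6 -0.058 t 37.52 p [0.5221 0.2192 0.1132] F [-2.7  0.2  8.7] M [ 0.32  0.7  -0.02] op 0.167
76 -0.061 75.99 e6 -0.055 t 37.98 p [0.5221 0.2193 0.1132] F [-3.8  1.3  8.4] M [ 0.35  0.66 -0.07] op 0.171
```

```bash
cat >> h.py <<'E'
def mz(n=25):
    v=[]
    for _ in range(n): v.append(bot.current_ft_torque()[2]); bot.hold(.01)
    return np.mean(v)
E
python3 - <<'E'
from h import *
x,y=.5219,.2182
for a in (74,72,70,68,66,64,62,60):
    bot.line_to([x,y,.1115],rot=down(a),max_speed=.05); m=mz()
    print(a,round(m,3),"e6",round(bot.current_effort()[5],3),end=' ');stat()
    if abs(m)>.13: break
E
```

```text
74 -0.001 e6 -0.01 t 38.44 p [0.5222 0.2193 0.1132] F [-3.4  1.1  9.8] M [0.44 0.73 0.  ] op 0.173
72 -0.027 e6 -0.019 t 38.9 p [0.5222 0.2193 0.1132] F [-3.4  1.1  9.7] M [ 0.55  0.71 -0.06] op 0.169
70 -0.011 e6 -0.015 t 39.36 p [0.5222 0.2193 0.1132] F [-3.   1.5  9.9] M [ 0.56  0.68 -0.01] op 0.171
68 0.001 e6 -0.014 t 39.82 p [0.5222 0.2193 0.1132] F [-3.5  2.1  9.3] M [ 0.6   0.71 -0.04] op 0.169
66 -0.002 e6 -0.012 t 40.27 p [0.5223 0.2194 0.1132] F [-3.   1.3  9.2] M [ 0.64  0.69 -0.  ] op 0.171
64 -0.019 e6 -0.011 t 40.73 p [0.5223 0.2194 0.1132] F [-3.4  2.6 10.4] M [ 0.5   0.64 -0.06] op 0.173
62 -0.002 e6 -0.005 t 41.19 p [0.5223 0.2194 0.1132] F [-2.2  2.5  9.4] M [0.67 0.67 0.01] op 0.173
60 0.151 e6 0.149 t 41.65 p [0.5223 0.2194 0.1132] F [-3.3  2.4  9.1] M [0.62 0.62 0.17] op 0.171
```

Run:
```python
from h import *
x,y=.5219,.2182
crop("scene","r1",190,220,80,60)
for a in (58.5,57,55.5,54):
    bot.line_to([x,y,.1115],rot=down(a),max_speed=.03); m=mz()
    R=Rn.from_rotvec(bot.current_tool_rot()).as_matrix()
    print(a,round(m,3),round(np.degrees(np.arctan2(R[1,0],R[0,0])),2),"e6",round(bot.current_effort()[5],3),end=' ');stat()
    if abs(m)>.21: break
```

```text
58.5 0.154 58.51 e6 0.147 t 42.16 p [0.5223 0.2194 0.1132] F [-2.6  2.6  8.2] M [0.64 0.63 0.14] op 0.169
57 0.175 57.02 e6 0.175 t 42.62 p [0.5224 0.2195 0.1132] F [-2.5  2.9  9.3] M [0.64 0.62 0.12] op 0.171
55.5 0.19 55.53 e6 0.189 t 43.08 p [0.5223 0.2195 0.1132] F [-3.   2.   8.5] M [0.64 0.62 0.14] op 0.171
54 0.137 54.02 e6 0.136 t 43.53 p [0.5224 0.2195 0.1132] F [-3.   2.1  9. ] M [0.66 0.56 0.15] op 0.17
```

View pics/r1.png

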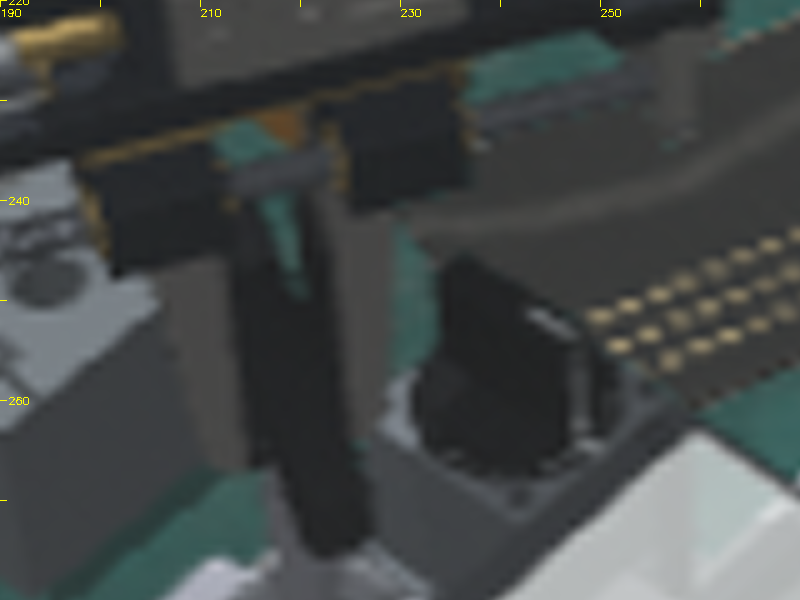

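Run:
```python
from h import *
cx,cy=.5222,.2192; L=[]
for ang in(-36,):
    a=np.radians(ang); u=np.array([np.cos(a),np.sin(a)]);v=np.array([-u[1],u[0]])
    for z in(.119,.141):
        q=[np.r_[np.array([cx,cy])+sx*.048*u+sy*.008*v,z] for sx,sy in((1,1),(1,-1),(-1,-1),(-1,1))]
        L+=[(q[i],q[(i+1)%4]) for i in range(4)]
crop("scene","r2",190,220,80,60,segs=L); crop("top","r2t",170,205,80,60,segs=L)
stat()
```

```text
t 43.63 p [0.5224 0.2195 0.1132] F [-1.8  2.2  8.4] M [0.7  0.56 0.2 ] op 0.169
```

View pics/r2.png

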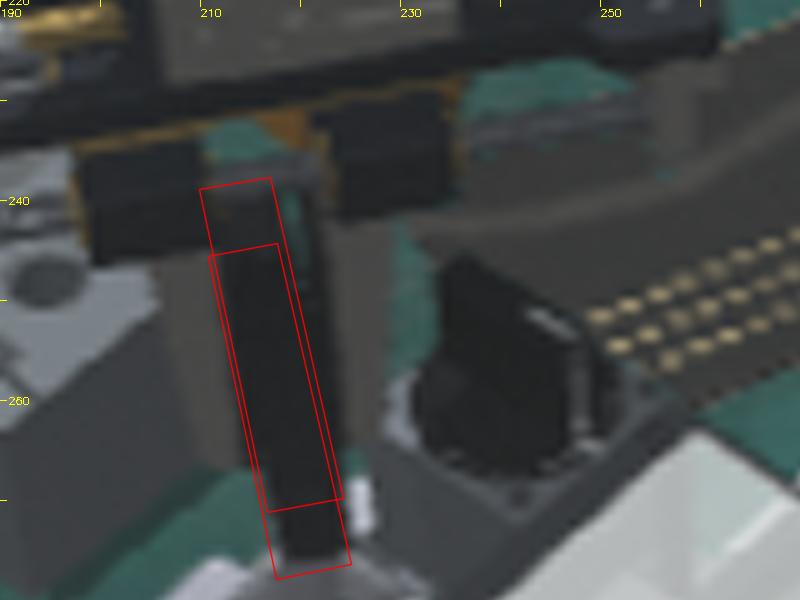

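View pics/r2t.png

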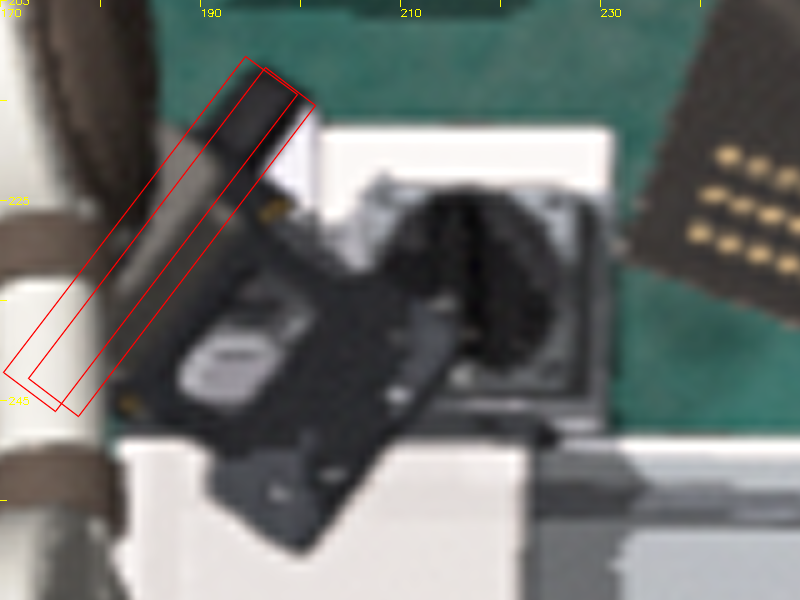

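Run:
```python
from h import *
x,y=.5219,.2182
for a in (52.5,51):
    bot.line_to([x,y,.1115],rot=down(a),max_speed=.03); m=mz()
    print(a,round(m,3),end=' ');stat()
```

```text
52.5 0.171 t 44.09 p [0.5224 0.2195 0.1132] F [-2.6  2.7  9.6] M [0.67 0.58 0.13] op 0.169
51 0.197 t 44.55 p [0.5224 0.2195 0.1132] F [-3.3  3.   9.3] M [0.69 0.57 0.28] op 0.17
```

Run:
```python
from h import *
bot.line_to([.5217,.2186,.113],rot=down(59),max_speed=.03); bot.hold(.1); print(mz(10));stat()
bot.line_to([.5217,.2186,.135],max_speed=.06); stat()
bot.line_to([.5217,.2186,.205],max_speed=.12); stat()
bot.goto([.6316,.1935,.205],down(77.3)); bot.line_to([.6316,.1935,.165],max_speed=.1); stat()
bx=[.6327,.1935]
crop("scene","p1",150,190,80,60,segs=[([*bx,.064],[*bx,.16])])
```

```text
0.07164150809307875
t 45.02 p [0.5219 0.2193 0.1133] F [-0.5  4.4  2.9] M [ 1.2  -0.02  0.03] op 0.172
t 45.54 p [0.5216 0.218  0.1349] F [-0.4 -0.4 -1.1] M [ 0.02 -0.14 -0.01] op 0.17
t 46.27 p [0.5212 0.2185 0.2041] F [-0.7 -0.1 -1.9] M [-0.01 -0.09  0.03] op 0.174
t 47.35 p [0.6313 0.1937 0.165 ] F [-0.1  0.3 -1.1] M [ 0.   -0.15  0.  ] op 0.169
```

View pics/p1.png

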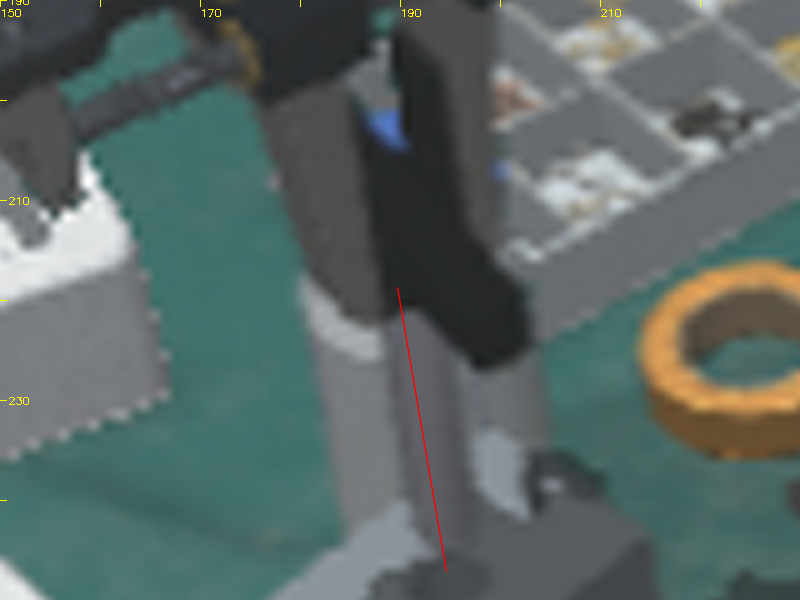

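Run:
```python
from h import *
x,y=.634,.1932
bot.line_to([x,y,.160],max_speed=.05)
for z in (.152,.149,.146,.143,.14,.135,.13,.12,.11,.104,.100,.0985):
    bot.line_to([x,y,z],max_speed=.05); bot.hold(.05); print(z,end=' ');stat()
    F=bot.current_contact_force()
    if F[2]>7 or np.hypot(F[0],F[1])>8: break
```

```text
0.152 t 48.02 p [0.6338 0.1932 0.1516] F [ 1.2  0.2 -0.9] M [ 0.02 -0.16  0.  ] op 0.17
0.149 t 48.32 p [0.6339 0.1934 0.1489] F [-0.7  0.1 -0.5] M [ 0.31 -0.06 -0.02] op 0.174
0.146 t 48.62 p [0.6337 0.1936 0.1458] F [-1.6  1.5 -0.5] M [0.59 0.12 0.  ] op 0.171
0.143 t 48.92 p [0.6337 0.1935 0.1425] F [-0.8  3.4 -2.2] M [0.79 0.15 0.04] op 0.169
0.14 t 49.22 p [0.6338 0.1934 0.1396] F [-1.3  4.6 -1.3] M [1.03 0.25 0.01] op 0.174
0.135 t 49.52 p [0.6337 0.1934 0.1344] F [-0.8  3.6 -2.2] M [1.2  0.21 0.02] op 0.171
0.13 t 49.82 p [0.6338 0.1934 0.1296] F [-2.   4.2 -2.5] M [1.29 0.3  0.01] op 0.172
0.12 t 50.22 p [0.6336 0.1934 0.1195] F [-2.   5.7 -2.4] M [ 1.29  0.34 -0.02] op 0.168
0.11 t 50.62 p [0.6336 0.1936 0.1095] F [-1.6  6.  -2.9] M [ 1.33  0.36 -0.01] op 0.173
0.104 t 50.93 p [0.6337 0.1937 0.1038] F [-2.9  6.3 -1.5] M [ 1.4   0.48 -0.  ] op 0.169
0.1 t 51.23 p [0.6337 0.1938 0.1001] F [-2.5  6.4 -0.1] M [1.41 0.55 0.05] op 0.171
0.0985 t 51.53 p [0.6338 0.1939 0.099 ] F [-3.4  6.3  1.6] M [ 1.4   0.66 -0.01] op 0.172
```

Run:
```python
from h import *
bot.line_to([.6332,.1947,.0985],max_speed=.03); bot.hold(.1); stat()
bot.set_gripper(.4); bot.hold(.2); stat()
bot.line_to([.6332,.1947,.2],max_speed=.12)
bot.goto([.5,-.05,.3],down(90)); stat()
crop("scene","q1",150,180,120,90); crop("top","q2",270,225,160,80); crop("top","q1t",170,150,120,90)
```

```text
t 51.88 p [0.6336 0.1943 0.0988] F [-0.9  2.7  0.4] M [ 0.53  0.22 -0.04] op 0.167
t 52.58 p [0.6332 0.1947 0.0985] F [0.2 0.2 0. ] M [ 0.03 -0.14  0.01] op 0.396
t 54.71 p [ 0.5002 -0.0494  0.2994] F [-0.2  0.3 -0.5] M [ 0.03 -0.14 -0.04] op 0.401
```

View pics/q1.png

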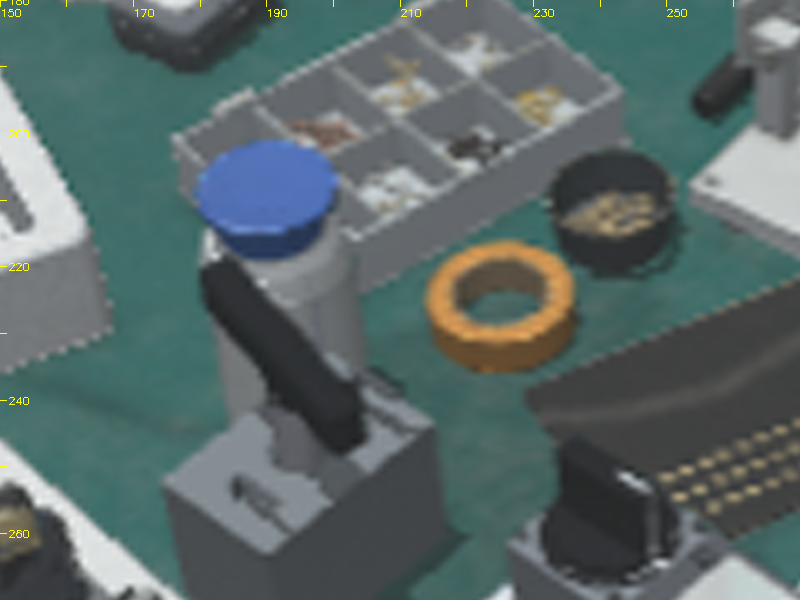

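View pics/q1t.png

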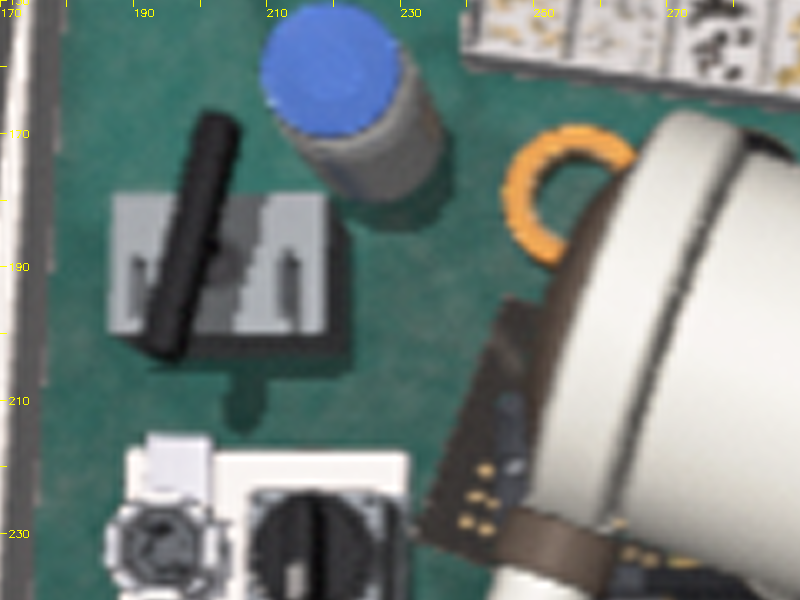

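View pics/q2.png

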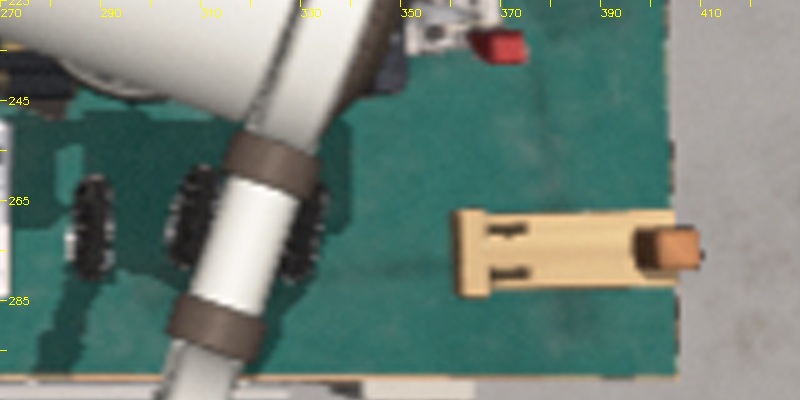

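```bash
cat >> h.py <<'E'
LX=.428; MY=.1415
def pick(x,y,phi,h=.022):
    bot.set_gripper(.93,25)
    bot.goto([x,y,.12],down(phi)); bot.line_to([x,y,h],max_speed=.1); bot.hold(.1)
    bot.set_gripper(0,25); stat()
E
python3 - <<'E'
from h import *
pick(.4191,-.0318,-3.3)
bot.line_to([.4191,-.0318,.11],max_speed=.1); stat()
y=MY-.030
bot.goto([LX,y,.11],down(0)); bot.line_to([LX,y,.06],max_speed=.1); bot.hold(.1); stat()
crop("scene","n1",240,210,100,75); crop("top","n1t",215,230,80,60)
E
```

```text
t 58.95 p [ 0.4192 -0.0318  0.0221] F [ 0.6 -0.   0.4] M [-0.   -0.13 -0.05] op 0.57
t 59.98 p [ 0.4185 -0.0316  0.1093] F [-0.1 -0.9 -0.8] M [-0.06 -0.04  0.03] op 0.575
t 61.36 p [0.4289 0.1113 0.0608] F [ 0.2 -0.1 -0.5] M [-0.04 -0.08 -0.03] op 0.568
```

View pics/n1.png

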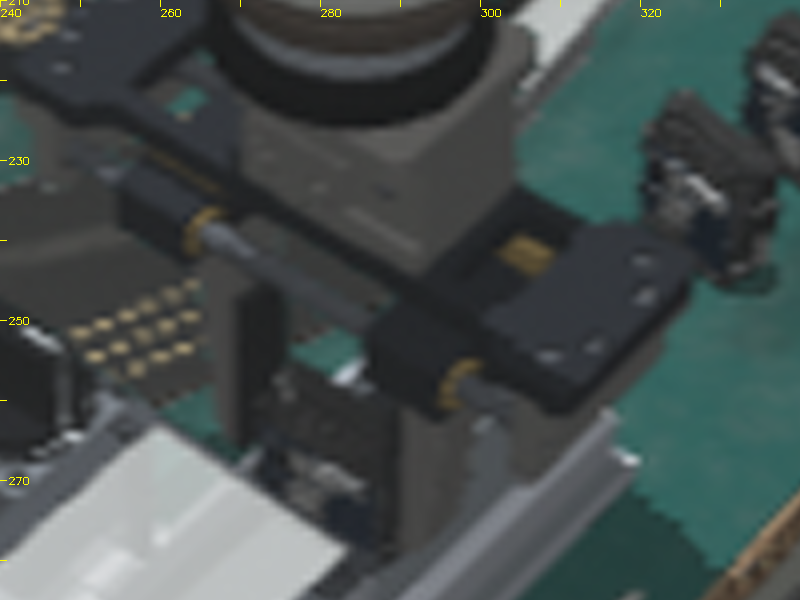

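View pics/n1t.png

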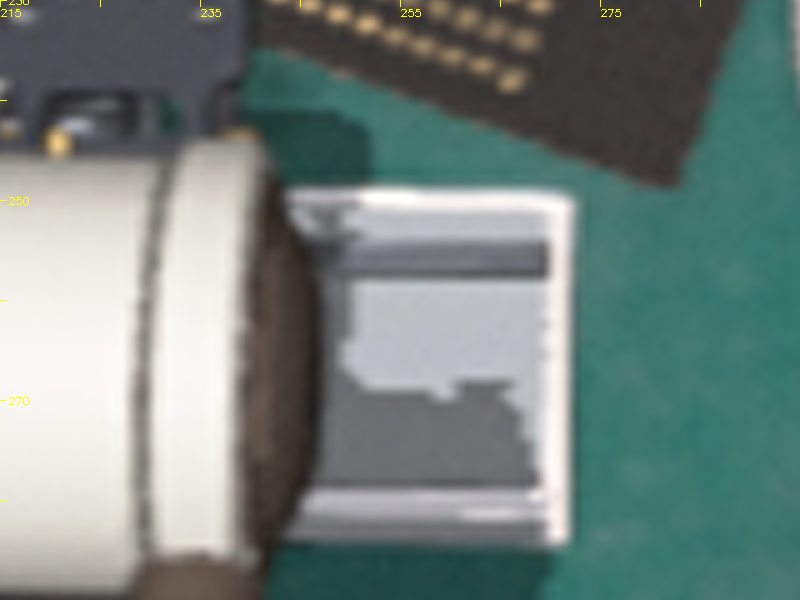

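Run:
```python
from h import *
y=MY-.030
for z in (.05,.045,.041,.038,.036,.0345,.0335):
    bot.line_to([LX,y,z],max_speed=.05); bot.hold(.05); print(z,end=' ');stat()
    F=bot.current_contact_force()
    if F[2]>5 or abs(F[0])>6: break
```

```text
0.05 t 61.86 p [0.4277 0.1115 0.0497] F [-0.1 -0.8 -0. ] M [-0.08 -0.07  0.04] op 0.575
0.045 t 62.16 p [0.4278 0.1115 0.0448] F [ 0.1  0.3 -0.1] M [-0.01 -0.1  -0.02] op 0.574
0.041 t 62.46 p [0.4278 0.1115 0.0408] F [-0.4 -0.2 -0.8] M [-0.02 -0.09  0.03] op 0.573
0.038 t 62.76 p [0.4279 0.1115 0.0379] F [ 0.3  0.6 -0.5] M [-0.06 -0.07  0.01] op 0.569
0.036 t 63.06 p [0.4279 0.1115 0.0359] F [ 0.2  0.2 -1. ] M [ 0.01 -0.05  0.02] op 0.577
0.0345 t 63.36 p [0.4279 0.1115 0.0344] F [ 0.1  0.1 -1. ] M [-0.05 -0.11  0.05] op 0.571
0.0335 t 63.66 p [0.4282 0.1115 0.0341] F [-1.3 -0.   4.5] M [-0.11  0.28  0.01] op 0.577
```

Run:
```python
from h import *
bot.line_to([LX,MY-.019,.0345],max_speed=.04); bot.hold(.05); stat()
bot.set_gripper(.72); bot.line_to([LX,MY-.019,.12],max_speed=.12)
pick(.4245,-.084,-16)
bot.line_to([.4245,-.084,.11],max_speed=.1); stat()
y=MY-.049
bot.goto([LX,y,.11],down(0)); bot.line_to([LX,y,.065],max_speed=.1); bot.hold(.1); stat()
crop("scene","n2",240,210,100,75)
```

```text
t 64.13 p [0.4279 0.1227 0.0344] F [ 0.5  0.3 -0.9] M [ 0.01 -0.08  0.01] op 0.574
t 68.54 p [ 0.4247 -0.0841  0.0221] F [ 0.  -0.3  1. ] M [-0.04 -0.19  0.01] op 0.577
t 69.58 p [ 0.4239 -0.0837  0.1093] F [ 0.2  1.2 -0.5] M [-0.03 -0.07 -0.01] op 0.573
t 71.02 p [0.4289 0.0922 0.0658] F [ 0.7 -0.2  0.2] M [ 0.   -0.07 -0.01] op 0.573
```

View pics/n2.png

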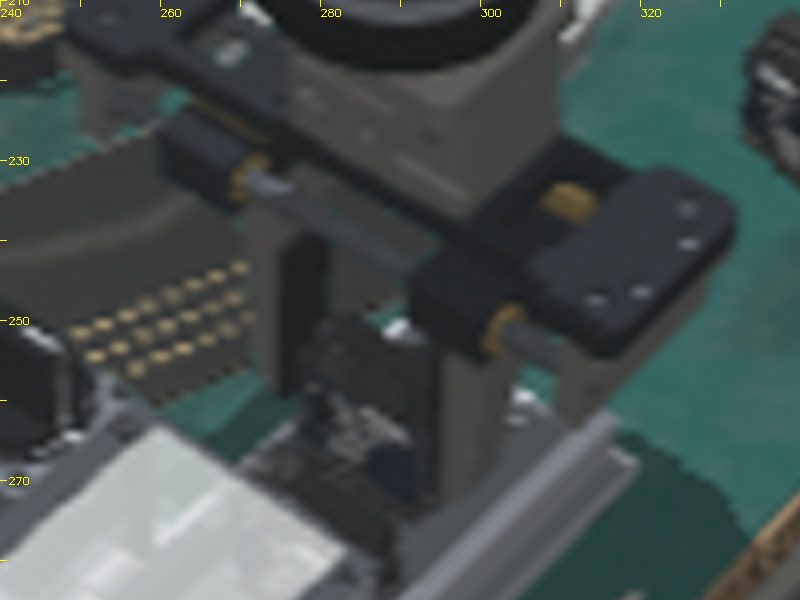

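Run:
```python
from h import *
y=MY-.049
for z in (.055,.045,.04,.036,.0342):
    bot.line_to([LX,y,z],max_speed=.06); bot.hold(.05); print(z,end=' ');stat()
    F=bot.current_contact_force()
    if F[2]>5 or abs(F[0])>6 or abs(F[1])>6: raise SystemExit
bot.line_to([LX,y+.004,.0345],max_speed=.04); bot.hold(.05); stat()
bot.set_gripper(.72); bot.line_to([LX,y+.004,.12],max_speed=.12)
pick(.4221,-.1386,-13)
bot.line_to([.4221,-.1386,.11],max_speed=.1); stat()
y=MY-.075
bot.goto([LX,y,.11],down(0)); bot.line_to([LX,y,.065],max_speed=.1); bot.hold(.1); stat()
crop("scene","n3",240,210,100,75)
```

```text
0.055 t 71.43 p [0.4277 0.0926 0.0547] F [-0.6  0.2 -0.1] M [-0.06 -0.09  0.03] op 0.575
0.045 t 71.8 p [0.4277 0.0925 0.0447] F [-0.6 -1.  -1. ] M [-0.01 -0.11 -0.01] op 0.574
0.04 t 72.1 p [0.4278 0.0925 0.0399] F [ 0.4  0.4 -1.6] M [-0.05 -0.08 -0.02] op 0.575
0.036 t 72.4 p [0.4279 0.0925 0.0359] F [ 0.  -0.  -1.2] M [-0.03 -0.01 -0.01] op 0.575
0.0342 t 72.7 p [0.4279 0.0925 0.0342] F [ 0.1  0.9 -1. ] M [-0.03 -0.07 -0.02] op 0.575
t 73.0 p [0.428  0.0966 0.0345] F [ 1.5 -0.  -0.7] M [-0.09 -0.11 -0.01] op 0.57
t 77.5 p [ 0.4221 -0.1386  0.022 ] F [ 0.6  0.2 -0.1] M [-0.09 -0.06  0.  ] op 0.574
t 78.53 p [ 0.4216 -0.1383  0.1093] F [ 0.2  0.2 -0.2] M [-0.02 -0.07  0.01] op 0.574
t 80.07 p [0.4288 0.0662 0.0658] F [ 0.8 -0.3 -0.8] M [-0.05 -0.14 -0.01] op 0.572
```

View pics/n3.png

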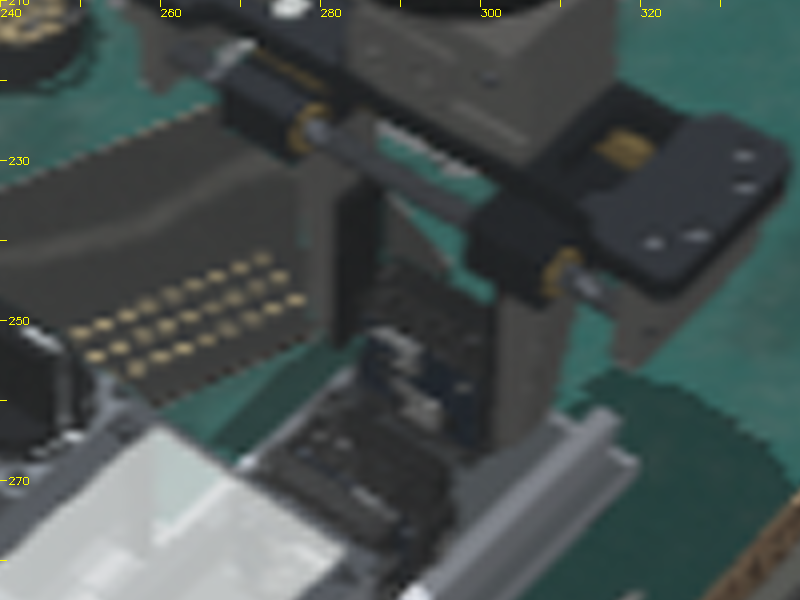

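Run:
```python
from h import *
y=MY-.075
for z in (.055,.045,.04,.036,.0342):
    bot.line_to([LX,y,z],max_speed=.06); bot.hold(.05); print(z,end=' ');stat()
    F=bot.current_contact_force()
    if F[2]>5 or abs(F[0])>6 or abs(F[1])>6: raise SystemExit
bot.line_to([LX,y+.004,.0345],max_speed=.04); bot.hold(.05); stat()
bot.set_gripper(.72); bot.line_to([LX,y+.004,.15],max_speed=.12)
bot.goto([.42,-.1,.3],down(0))
crop("top","v1",215,235,80,60); crop("top","v2",340,220,90,68); crop("scene","v1s",240,210,100,75)
```

```text
0.055 t 80.48 p [0.4277 0.0666 0.0547] F [-0.1  0.2 -0.3] M [-0.01 -0.14 -0.02] op 0.572
0.045 t 80.85 p [0.4277 0.0665 0.0447] F [-0.2 -0.   0. ] M [-0.06 -0.1  -0.01] op 0.571
0.04 t 81.15 p [0.4279 0.0665 0.0398] F [ 0.4 -0.3 -0.4] M [ 0.01 -0.09 -0.06] op 0.571
0.036 t 81.45 p [0.4279 0.0665 0.0359] F [-0.3  0.3  0.4] M [-0.01 -0.11 -0.  ] op 0.572
0.0342 t 81.75 p [0.428  0.0665 0.0342] F [ 0.2  0.4 -0.7] M [-0.03 -0.09  0.03] op 0.57
t 82.05 p [0.428  0.0707 0.0345] F [-0.1  0.1 -0.5] M [-0.05 -0.07 -0.05] op 0.575
```

View pics/v1.png

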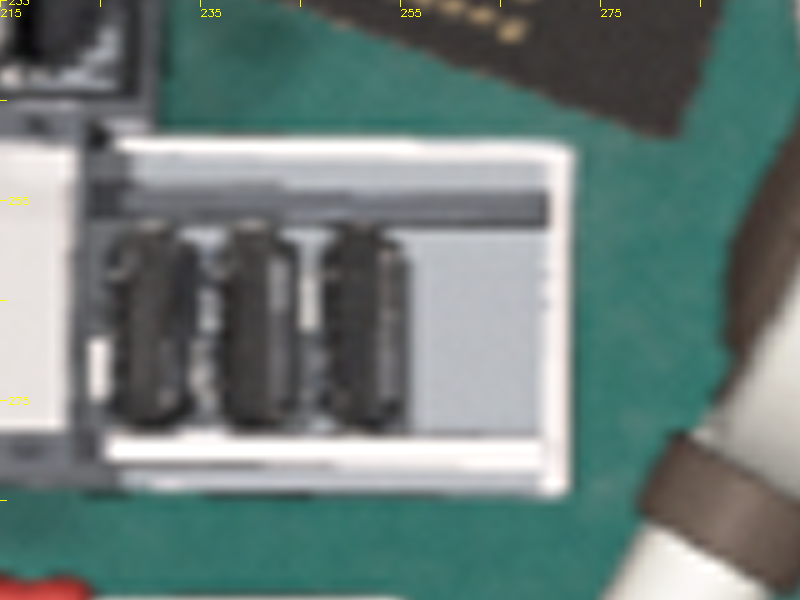

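View pics/v2.png

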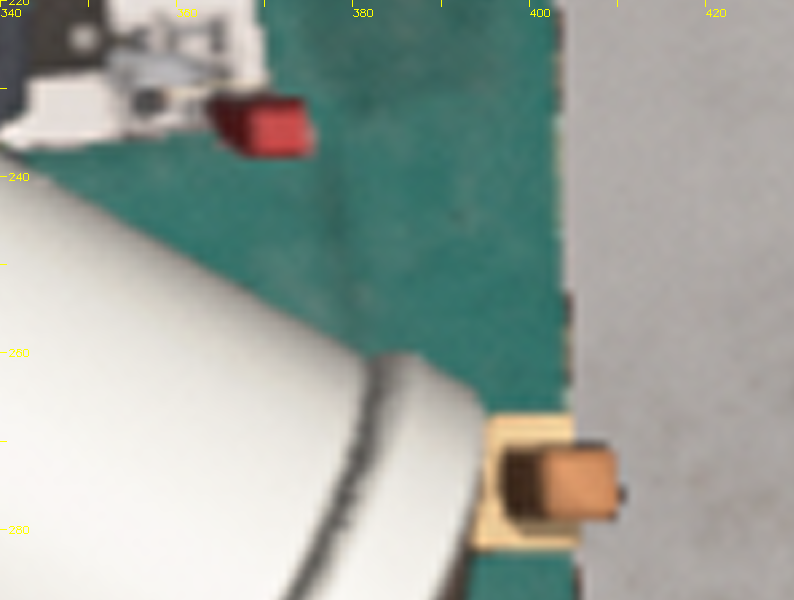

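View pics/v1s.png

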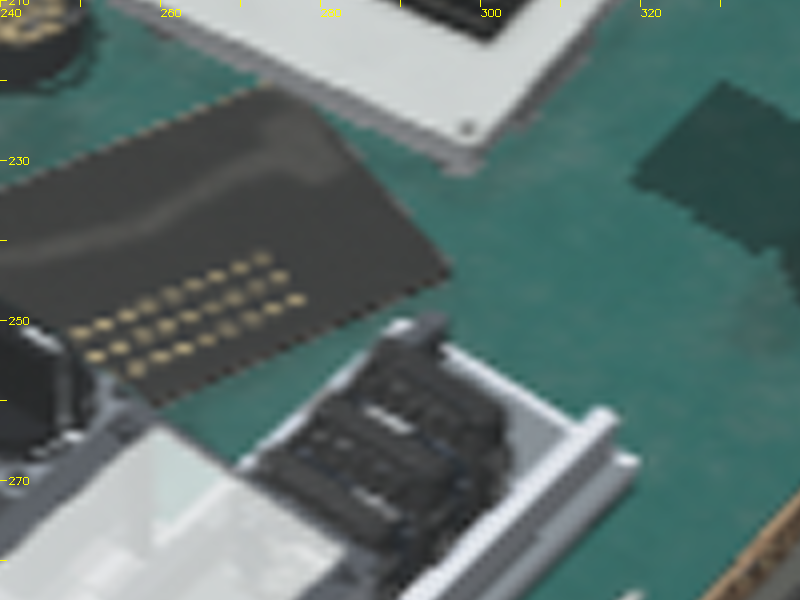

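Run:
```python
from h import *
bot.goto([.45,.1,.3],down(0))
c=crop("top","w1",345,225,72,54); s=crop("scene","w1s",320,140,80,60)
```

```text
(no output)
```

View pics/w1.png

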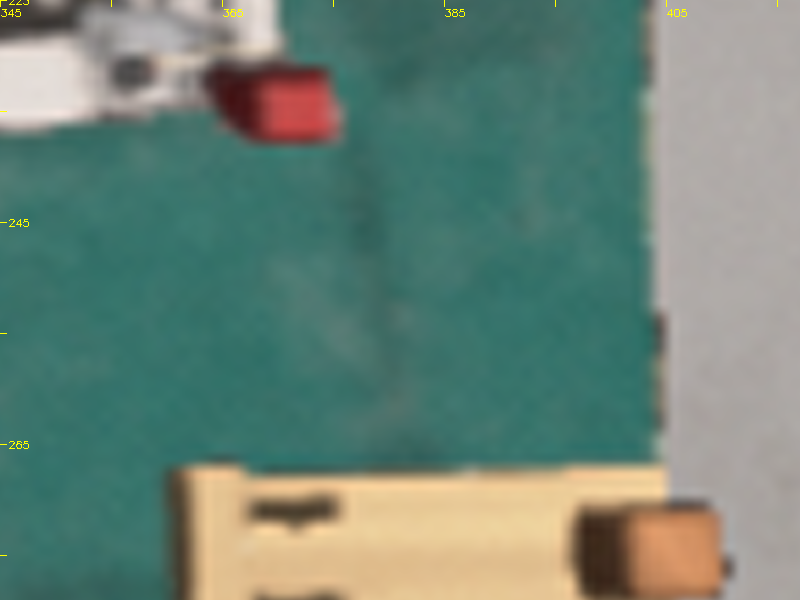

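View pics/w1s.png

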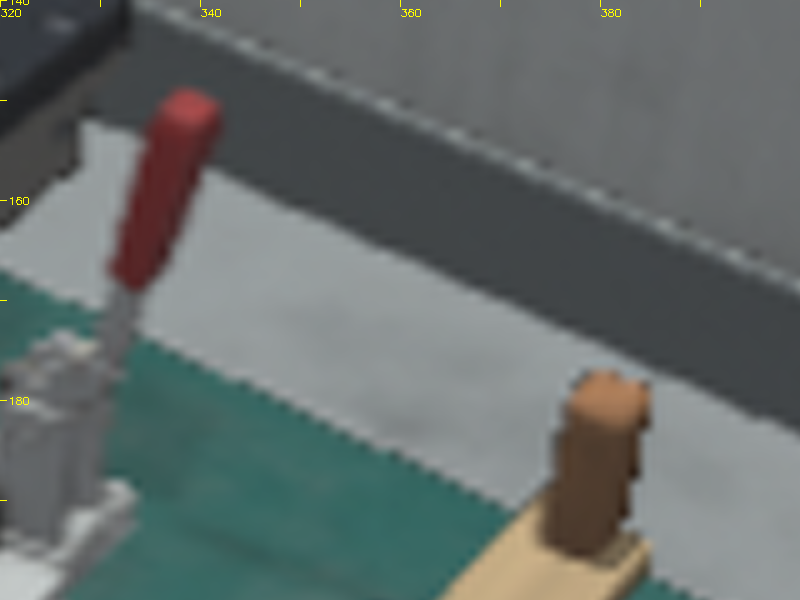

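Run:
```python
from h import *
c=bot.read_camera("top");s=bot.read_camera("scene")
print("post",atz(c,(405.8,274.8),.07),atz(s,(381,179.6),.07))
print("lever",atz(c,(371.5,234.5),.185),atz(s,(339,151),.185),atz(c,(365,233),.1))
print("head",atz(c,(362.5,267),.038),atz(c,(362.3,284.5),.038))
for a in(0,180,90,-90):
  for p in([.41,-.33,.15],[.41,-.33,.05],[.428,.0,.15],[.428,-.1,.15],[.428,.06,.06]):
    q=bot.inverse_kinematics(p,down(a)); print(a,p,None if q is None else np.round(q,2))
```

```text
post [ 0.41094678 -0.33230025  0.07      ] [ 0.40796751 -0.33145146  0.07      ]
lever [ 0.50435903 -0.22571108  0.185     ] [ 0.5004173  -0.22517194  0.185     ] [ 0.51497797 -0.22577483  0.1       ]
head [ 0.43030866 -0.22822403  0.038     ] [ 0.38479265 -0.22672086  0.038     ]
0 [0.41, -0.33, 0.15] [-0.91  0.09  1.8  -0.    1.25 -0.91]
0 [0.41, -0.33, 0.05] [-0.91  0.23  1.87 -0.    1.05 -0.91]
0 [0.428, 0.0, 0.15] [-0.28 -0.18  2.06 -0.    1.26 -0.28]
0 [0.428, -0.1, 0.15] [-0.51 -0.14  2.03 -0.    1.25 -0.51]
0 [0.428, 0.06, 0.06] [-0.14 -0.03  2.12 -0.    1.05 -0.14]
180 [0.41, -0.33, 0.15] [-0.91  0.09  1.8   0.    1.25  2.23]
180 [0.41, -0.33, 0.05] [-0.91  0.23  1.87  0.    1.05  2.23]
180 [0.428, 0.0, 0.15] [-0.28 -0.18  2.06  0.    1.26  2.86]
180 [0.428, -0.1, 0.15] [-0.51 -0.14  2.03  0.    1.25  2.64]
180 [0.428, 0.06, 0.06] None
90 [0.41, -0.33, 0.15] [-0.91  0.09  1.8   0.    1.25 -2.48]
90 [0.41, -0.33, 0.05] [-0.91  0.23  1.87 -0.    1.05 -2.48]
90 [0.428, 0.0, 0.15] [-0.28 -0.18  2.06 -0.    1.26 -1.85]
90 [0.428, -0.1, 0.15] [-0.51 -0.14  2.03 -0.    1.25 -2.08]
90 [0.428, 0.06, 0.06] [-0.14 -0.03  2.12 -0.    1.05 -1.71]
-90 [0.41, -0.33, 0.15] [-0.91  0.09  1.8  -0.    1.25  0.66]
-90 [0.41, -0.33, 0.05] [-0.91  0.23  1.87 -0.    1.05  0.66]
-90 [0.428, 0.0, 0.15] [-0.28 -0.18  2.06 -0.    1.26  1.29]
-90 [0.428, -0.1, 0.15] [-0.51 -0.14  2.03 -0.    1.25  1.06]
-90 [0.428, 0.06, 0.06] [-0.14 -0.03  2.12 -0.    1.05  1.43]
```

Run:
```python
from h import *
x,y=.4095,-.332
bot.set_gripper(.55,45)
bot.goto([.41,-.2,.3],down(0))
bot.goto([x,y,.22],down(0)); bot.line_to([x,y,.1],max_speed=.12); bot.line_to([x,y,.036],max_speed=.06); bot.hold(.1); stat()
bot.set_gripper(0,45); bot.hold(.1); stat()
bot.line_to([x,y,.06],max_speed=.05); bot.hold(.1); stat()
crop("scene","x1",320,140,100,75)
```

```text
t 90.37 p [ 0.4098 -0.3323  0.0365] F [-0.1  0.1 -0.2] M [-0.01 -0.12 -0.03] op 0.552
t 91.01 p [ 0.4096 -0.3321  0.0361] F [0.5 0.3 0.9] M [-0.07 -0.17  0.  ] op 0.235
t 91.74 p [ 0.4093 -0.3318  0.0597] F [-0.2 -0.1 -1.7] M [-0.11 -0.06  0.  ] op 0.235
```

View pics/x1.png

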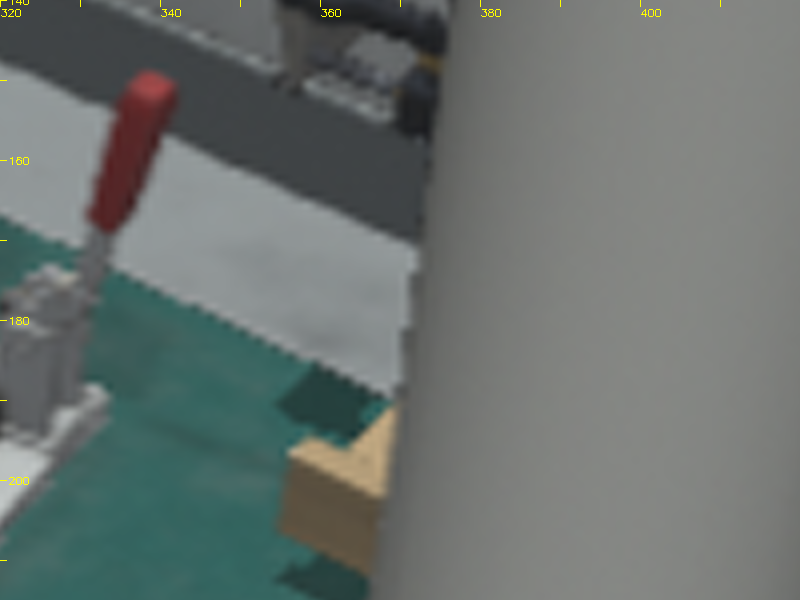

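Run:
```python
from h import *
bot.line_to([.40,-.332,.22],max_speed=.12)
bot.goto([.41,-.2,.22],down(0)); bot.goto([LX,-.066,.2],down(0)); bot.line_to([LX,-.066,.09],max_speed=.12); bot.hold(.1); stat()
crop("scene","x2",260,190,120,90); crop("top","x2t",220,235,100,75)
```

```text
t 95.64 p [ 0.4287 -0.0664  0.0909] F [-0.2 -1.3 -0.1] M [-0.11 -0.04  0.  ] op 0.237
```

View pics/x2.png

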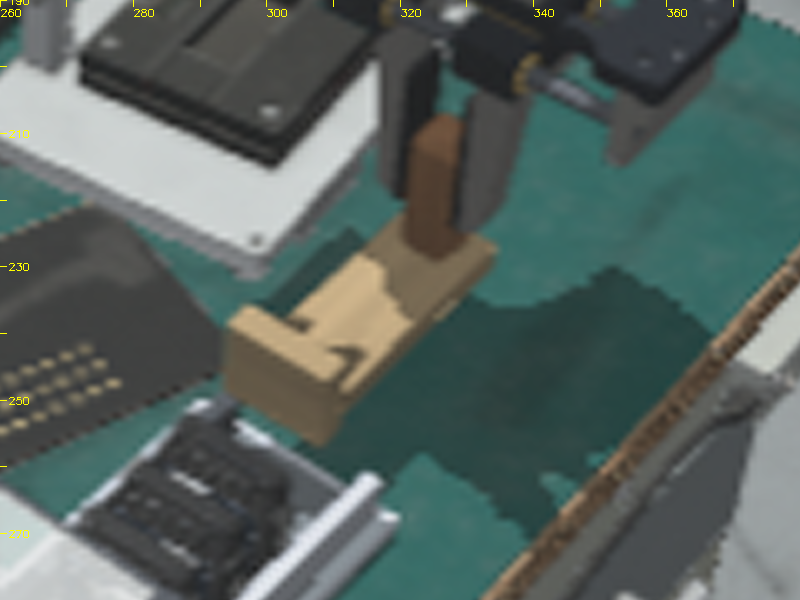

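View pics/x2t.png

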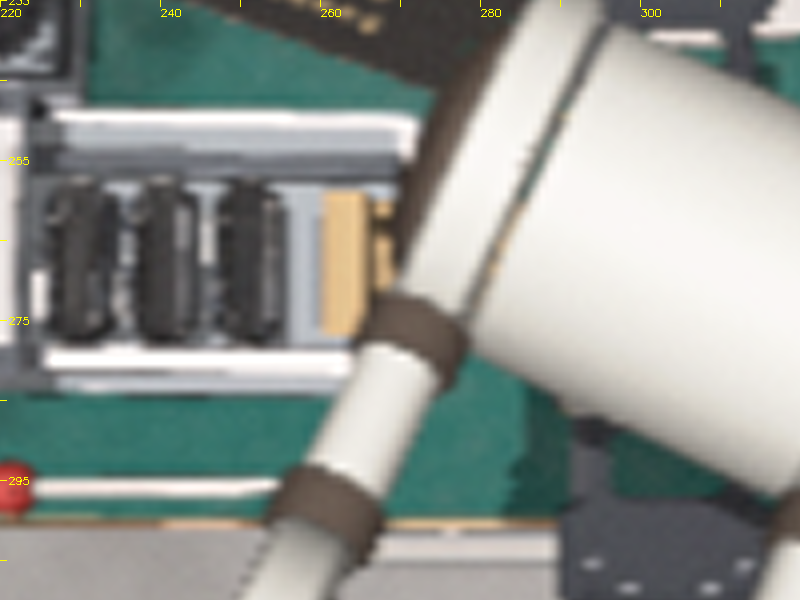

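Run:
```python
from h import *
for z in (.07,.06,.054,.0505,.0488):
    bot.line_to([LX,-.066,z],max_speed=.06); bot.hold(.05)
    F=bot.current_contact_force(); 
    if F[2]>4: break
print(z);stat()
z=max(z,.0488)
y=-.066
while y<.074:
    y+=.01 if y<.045 else .003
    bot.line_to([LX,y,z],max_speed=.05)
    F=np.mean([bot.current_contact_force() for _ in range(1)],0)
    print(round(y,3),np.round(F,1),end='; ')
    if F[1]<-9 or abs(F[0])>10 or F[2]>12: break
bot.hold(.3); print(); stat()
crop("scene","x3",220,200,120,90); crop("top","x3t",175,235,100,75)
```

```text
0.0488
t 97.54 p [ 0.428  -0.066   0.0488] F [-0.2  0.4 -1. ] M [-0.08 -0.12 -0.  ] op 0.239
-0.056 [ 0.6  0.4 -1.9]; -0.046 [-0.5 -0.5 -1.1]; -0.036 [-0.2 -0.1 -2.2]; -0.026 [ 0.3 -0.3 -1. ]; -0.016 [ 0.2  1.  -1.1]; -0.006 [ 0.3 -0.  -0.8]; 0.004 [-0.1 -0.7 -1. ]; 0.014 [ 0.6  0.3 -0.8]; 0.024 [ 0.5  1.1 -1.7]; 0.034 [-0.3 -0.5 -0.6]; 0.044 [ 0.3  0.9 -0.8]; 0.054 [-0.7  0.  -0.5]; 0.057 [-0.   0.6 -1.7]; 0.06 [-0.4 -0.4 -0.5]; 0.063 [ 0.5  0.4 -1.5]; 0.066 [ 0.8  0.1 -0.7]; 0.069 [-0.2 -0.8 -0.2]; 0.072 [-0.7 -6.   0.5]; 0.075 [ -3.3 -18.2   4.7]; 
t 103.79 p [0.4284 0.0711 0.0496] F [ -3.2 -19.    4.5] M [-3.08  0.56  0.17] op 0.236
```

View pics/x3.png

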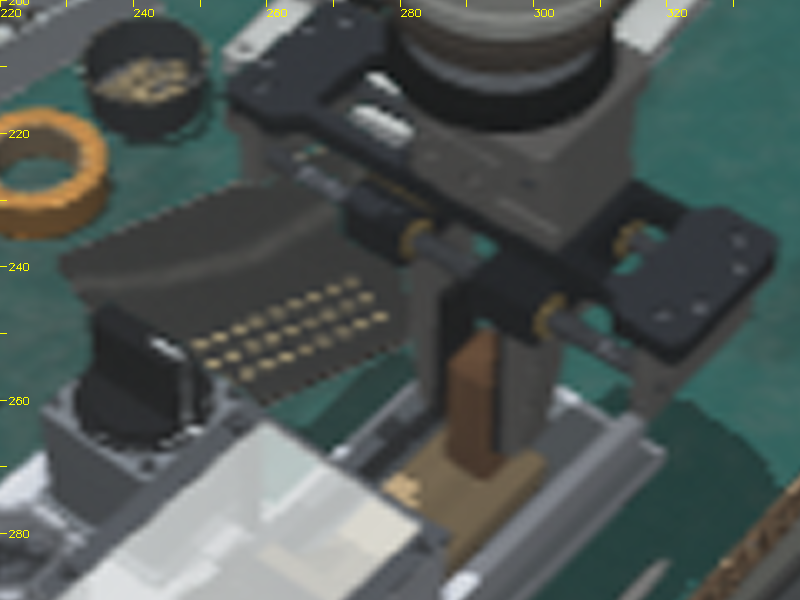

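View pics/x3t.png

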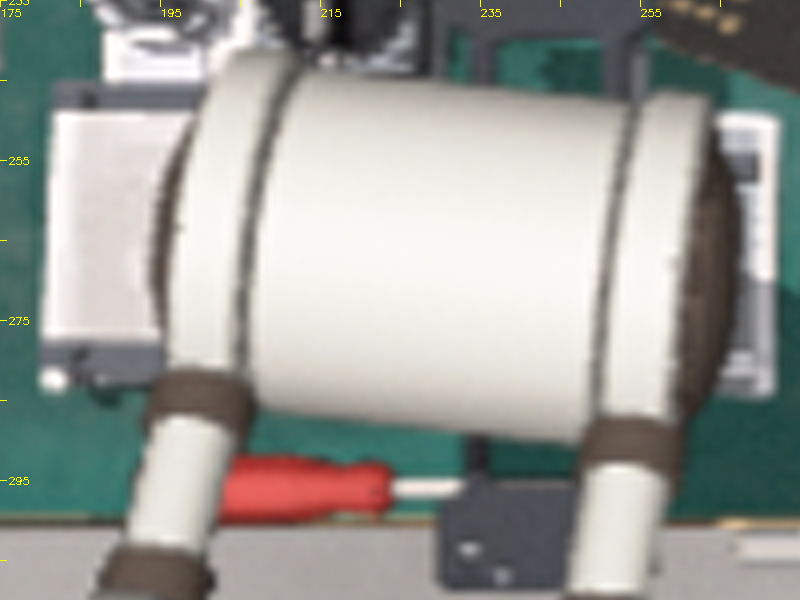

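Run:
```python
from h import *
bot.line_to([LX,.066,.0488],max_speed=.03); stat()
bot.line_to([LX,-.07,.0488],max_speed=.08); stat()
bot.line_to([LX,-.07,.12],max_speed=.1)
bot.goto([.40,-.14,.12],down(0)); bot.line_to([.40,-.14,.06],max_speed=.08)
for z in (.045,.040,.038,.0368,.0358,.0348):
    bot.line_to([.40,-.14,z],max_speed=.04); bot.hold(.05)
    if bot.current_contact_force()[2]>2: break
print(z); stat()
bot.set_gripper(.5); bot.hold(.1); bot.line_to([.40,-.14,.15],max_speed=.1)
bot.goto([.40,-.28,.35],down(0)); stat()
crop("top","y1",170,150,200,150); crop("scene","y1s",160,180,200,150)
```

```text
t 104.34 p [0.4279 0.0662 0.0487] F [0.7 0.2 0.1] M [-0.06 -0.09  0.03] op 0.236
t 106.19 p [ 0.428  -0.0697  0.0488] F [ 0.  -0.4 -0.5] M [-0.06 -0.08  0.  ] op 0.236
0.0348
t 110.45 p [ 0.4003 -0.1402  0.036 ] F [-3.9  3.1 13.2] M [ 0.36  0.63 -0.01] op 0.237
t 113.35 p [ 0.3998 -0.2791  0.3482] F [-0.5  0.  -0.2] M [-0.05 -0.11  0.02] op 0.501
```

View pics/y1.png

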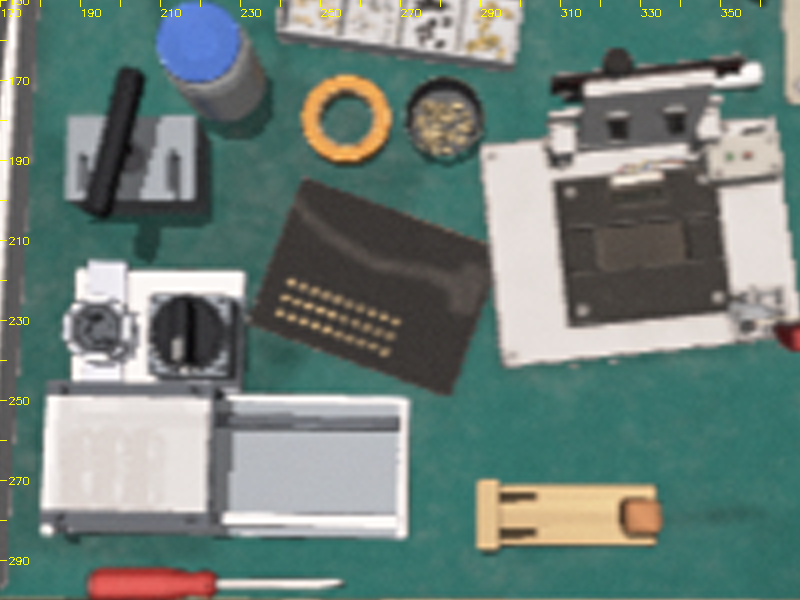

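View pics/y1s.png

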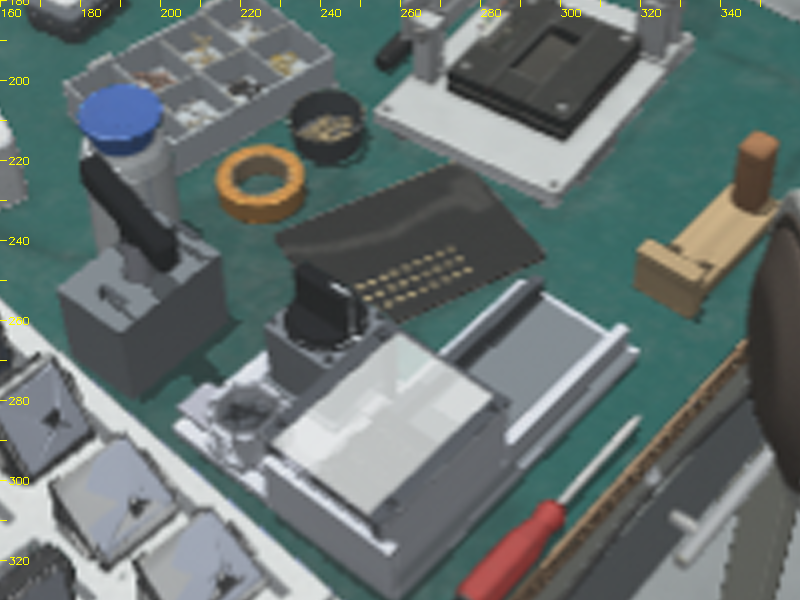

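Run:
```python
from h import *
stat(); bot.job_done()
```

```text
t 113.45 p [ 0.3997 -0.2787  0.348 ] F [ 0.7 -0.5  0.4] M [-0.03 -0.15  0.  ] op 0.5
the job is handed in; nothing more can be done
```

I finished the whole job and handed it in at about 113 s. No verdict is reported, so this rests on my own pictures and force readings.

- **Clamp screw, slackening:** The key bottomed in the socket at the expected seated height, and I turned it 45° counter-clockwise. I estimate the screw slackened to about 0.33 rad.
- **Knob:** I turned it about 60°. The pictures show the pointer on the white index mark to within a few degrees. The lane measured about 1–2 mm under the nominal 57 mm, which I put down to pixel error.
- **Clamp screw, tightening:** I tightened until the torque reached about 0.2 N m, which should be roughly 1.1 rad. The screw angle is never shown, so this is inferred from torque and turning angle. The key turned far more loosely in the socket than expected (about 40° of play, against about 16° from the given sizes), so the onset of resistance was my guide.
- **Key:** It is back upright in its block and looks as it did at the start.
- **Modules:** All three are upright in the lane, face-on. I pushed them with the stick until the force rose to about 19 N at the end stop, with the stick head about 35 mm inside the mouth. The last picture shows them under the cover.
- **Stick and bystanders:** The stick lies flat on the bench where the modules had been. The bottle, tape roll and dark cup look unmoved. The blue cup was outside my last pictures, and the arm did not work near it.

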